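Empty a scrubber housing and check its sealing face for bow

ROBOT

A 6-joint arm with a two-finger parallel gripper is mounted at the origin on the work surface. World frame = base frame: x ahead of the robot, y to its left, z up, the work surface at z = 0. Lengths are in m, angles in rad, forces in N, time in s.
With the tool pointing down it reaches from about 0.35 to 0.725 m from the base axis. Payload 4.3 kg.
Tool frame: the origin (TCP) lies on the centre line of the jaws, within the pads' length; the fingertips stand 11 mm ahead of it and the grasp point (between the pads) lies 8 mm behind it; y points along the fingers, x is the direction in which the jaws open and shut, and the axes are right-handed (so a half turn about y gives the same grasp; the last joint's range is limited). The gripper opens to 85 mm and grips with 20 to 120 N. Pads are 22 mm wide; open, the fingers measure 114 mm over their backs; the gripper's body (76 mm by 85 mm) begins 54 mm behind the grasp point. The pads swing forward as they close: fully open they stand 13 mm farther back than shut.
Start: joints at [1.066, 0.377, 0.081, 1.274, 0, 1.46], TCP at [0.221, 0.531, 0.242] pointing down, gripper open.
Joint ranges: [-2.72, 2.72], [-0.84, 1.66], [-1.02, 1.22], [-1.77, 2.12], [-1.37, 1.28], [-3.14, 3.14]. Speed limits (rad/s): [2.57, 2.57, 3.14, 3.14, 3.14, 3.14].

INTERFACE

Orientations are given as a rotation vector (axis times angle).
In Python, from plant import ctrl gives the robot as it stands.
- The arm moves only by the tool play_rows, never from a script. Its argument "moves" is one flat list of numbers, 5 for each row, row after row: the shift along the tool's x, y, z in mm, then the turn about the tool's y in degrees, then the opening, from 0 (shut) to 1 (fully open). A call has 1 to 20 rows; each row shifts and turns the pose as measured when the row begins, along the tool's axes as they then stand; what a row does not reach is not made up. A row lasts 1/8 s, in which the tool goes at most 62.5 mm and 10.7 degrees, less where a joint would pass 70% of its speed; a pose out of reach is approached as far as the arm can. A call is refused whole if a number of a shift passes 62.5 or a number of a turn 10.7, either way. A call with a gripper value outside its range is refused whole. The fingers move at their own pace and stop on an object; "grip_force" is the grip in N (left out, the last holds). Time passes only in rows, so rows that do not move let the fingers close. It gives the time, the measured TCP pose, the force and the opening at its end, in the units of the state.
- ctrl.sense(): the state, without advancing time (a new reading comes with each control period).
- ctrl.read_camera(name): name is "side" or "top" or "wrist"; returns (picture, depth): 384x512x3 uint8, red, green, blue; 384x512 float32, m along the optical axis (not along the pixel's ray), 0 where there is no reading.
- ctrl.get_calibration(name): a dict with "fx", "fy", "cx", "cy" (pixels), "R" (3x3) and "t" (3): a world point X has camera coordinates R X + t. Camera axes: x right, y down, z forward; pixel columns grow to the right and rows downward; lengths in m; the calibration is good to about 2 mm. The wrist camera is an equidistant fisheye: a pixel r from the principal point sees the ray r / f radians off the axis. A picture is of the moment at which its call begins: read the wrist's pose just before it. get_calibration takes no time and is no camera call; for the wrist camera it gives the pose at the moment of the call.
- ctrl.sign_off(): hands the job in, once; it reports no verdict.
The state is a dict: "t": time; "joint_pos": joint angles; "qd": joint speeds; "tau": joint torques, N m; "tcp_pos": TCP position; "tool_rot": TCP orientation; "contact_force": force on the tool from outside, world axes, zero at the start; "wrist_torque": the same for the moment, N m; "width": finger opening in m.
Only numpy, scipy, OpenCV 4.12 (cv2) and the standard library are available. Lean on these libraries where they do the work, as an engineer would, in place of code of your own. Each camera call takes 0.05 s, during which the arm holds its last target. There are 200 camera calls.

TASK

Use the orange hook to draw every blue cartridge out of the cream scrubber housing by its wire loop and stand it upright in the white tray, never touching a cartridge with the fingers. Then lay the straightedge along the metal land across the middle of the housing and let go of it; press its red end down onto the face, then its black end, to find out whether it rocks. Put the green puck in the housing's dish if the face is true or the red puck if the straightedge rocks (the other puck stays out), put the straightedge back on its mat and hang the hook back in its rack, leaving the meter, bottle and cup where they are.

Things in the scene. Friction and masses are not known exactly. Their poses are not given: they have to be found in the camera images.
- housing: fixed cream block 180 (x) x 190 (y) x 94 mm high, origin at the centre of its underside. Four round bores, 54 mm across and 79 mm deep (floor 15 mm above the bench), open upward at x +-50, y +-45 mm. A metal land runs along y over the middle (x = 0) and its upper face is 100 mm above the origin. On the front (-x) side at bench level is the grey status dish, 76 mm square outside, 66 mm inside, 12 mm high, centred 130 mm in front of the origin.
- land_1: one of two sorts of metal land, 44 (x) x 184 (y) x 6 mm, 0.4 kg, lying between low lugs along the top of the housing, to be left there; only one sort is fitted in a run, the other is absent. A land is either true (flat) or bowed: high in the middle by 3.5 mm, so that a straightedge laid along it rocks: press one end home and the other stands up 5 to 8 mm. Pressing the ends shows which. Origin at the centre of its underside, axes as the housing's.
- land_2: the other sort of land, same size, place and axes as land_1; absent if land_1 is fitted.
- land_1_dish (a point): centre of the status dish's floor, 4 mm above the bench; given only if land_1 is fitted
- land_2_dish (a point): the same point, given only if land_2 is fitted
- hook: orange T-handled hook tool, 146 mm tall, about 0.12 kg, hanging upright in the rack. Origin on the shank's axis at the tool's lowest point, z up. Steel shank 6 mm thick from z 0 to 100 mm; at the foot a 5 mm thick hook bar runs 15 mm to +x (its top at z 5 mm) and ends in an upturned tip whose top is at z 11.5 mm and whose centre is at x 15 mm. Crossbar 14 (x) x 64 (y) x 10 mm, z 100 to 110. Grip block 20 x 20 mm, z 110 to 146 mm.
- rack: fixed grey rack, base 100 mm square, origin at the centre of its underside. Two rails along x, 60 mm long, tops 130 mm above the origin, with a 28 mm gap between them (y +-14 to +-48 mm). The hook hangs with its shank in the gap and its crossbar lying across both rails, so the hook's origin is 30 mm above the rack's.
- straightedge: steel straightedge 30 (x) x 190 (y) x 10 mm, about 0.35 kg, red end at +y, black end at -y. Origin at the centre of its underside. A grey grip block 20 (x) x 40 (y) x 28 mm stands on its middle (z 10 to 38 mm).
- edge_red (a point): on the underside of the straightedge's red end part, 75 mm from its middle (the top is 10 mm above)
- edge_black (a point): the same at the black end
- mat: fixed blue mat 100 (x) x 240 (y) x 4 mm for the straightedge; origin at the centre of its underside
- tray: heavy fixed white open tray 170 (x) x 190 (y) x 30 mm high, walls 4 mm, inner floor about 4 mm above the bench; origin at the centre of its underside
- puck_green: green status puck, 36 mm across, 24 mm high, origin at the centre of its underside
- puck_red: red status puck, same size
- meter: black hand meter 75 x 50 x 22 mm, leave alone
- bottle: bottle 60 mm across, 130 mm high, leave alone
- cup: white cup 70 mm across, 85 mm high, leave alone
- cartridge_1: blue cartridge, 46 mm across, 35 mm high, 0.08 kg, standing in one of the bores, or absent. Origin at the centre of its underside. On its top stands an inverted-U wire loop of 4 mm wire in its y-z plane (the opening faces +-x): 32 mm wide outside, wire centre at the top 63 mm above the origin (underside of the top wire at 61 mm).
- cartridge_2: blue cartridge, 46 mm across, 35 mm high, 0.08 kg, standing in one of the bores, or absent. Origin at the centre of its underside. On its top stands an inverted-U wire loop of 4 mm wire in its y-z plane (the opening faces +-x): 32 mm wide outside, wire centre at the top 63 mm above the origin (underside of the top wire at 61 mm).
- cartridge_3: blue cartridge, 46 mm across, 35 mm high, 0.08 kg, standing in one of the bores, or absent. Origin at the centre of its underside. On its top stands an inverted-U wire loop of 4 mm wire in its y-z plane (the opening faces +-x): 32 mm wide outside, wire centre at the top 63 mm above the origin (underside of the top wire at 61 mm).
- cartridge_4: blue cartridge, 46 mm across, 35 mm high, 0.08 kg, standing in one of the bores, or absent. Origin at the centre of its underside. On its top stands an inverted-U wire loop of 4 mm wire in its y-z plane (the opening faces +-x): 32 mm wide outside, wire centre at the top 63 mm above the origin (underside of the top wire at 61 mm).
Things that resemble listed ones, but are neither listed nor needed, are in the scene too. Of the things like the land_1, leave any that is purple; of the rest the smaller one is meant.

How it is judged:
On the way, in this order (a step that is already met when the one before it is completed fails the run):
1. every cartridge stands upright in the tray, off the hook (x of cartridge_1 in the frame of tray between -0.085 and 0.085 m and y of cartridge_1 in the frame of tray between -0.095 and 0.095 m and height (world z) of each of cartridge_1, cartridge_2, cartridge_3, cartridge_4 below 0.02 m and angle between each of cartridge_1, cartridge_2, cartridge_3, cartridge_4's own z axis and vertical below 0.2 rad and linear speed of each of cartridge_1, cartridge_2, cartridge_3, cartridge_4 below 0.05 m/s and contact force between each of cartridge_1, cartridge_2, cartridge_3, cartridge_4 and hook below 0.1 N and x of cartridge_2 in the frame of tray between -0.085 and 0.085 m and y of cartridge_2 in the frame of tray between -0.095 and 0.095 m and x of cartridge_3 in the frame of tray between -0.085 and 0.085 m and y of cartridge_3 in the frame of tray between -0.095 and 0.095 m and x of cartridge_4 in the frame of tray between -0.085 and 0.085 m and y of cartridge_4 in the frame of tray between -0.095 and 0.095 m), for 0.2 s.
2. the straightedge lies along the land, let go (horizontal distance between straightedge and housing below 0.02 m and angle between the y axis of straightedge and the y axis of housing, either way round below 0.15 rad and contact force between the fingers and straightedge below 0.1 N and z of straightedge in the frame of housing between 0.098 and 0.108 m and linear speed of straightedge below 0.03 m/s), for 0.2 s.
3. the red end of the laid straightedge is pressed down to the face (horizontal distance between straightedge and housing below 0.02 m and angle between the y axis of straightedge and the y axis of housing, either way round below 0.15 rad and contact force between the fingers and straightedge above 1.5 N and horizontal distance between the grasp point and edge_red below 0.035 m and z of edge_red in the frame of housing below 0.102 m), for 0.1 s.
4. then the black end is pressed down to the face (horizontal distance between straightedge and housing below 0.02 m and angle between the y axis of straightedge and the y axis of housing, either way round below 0.15 rad and contact force between the fingers and straightedge above 1.5 N and horizontal distance between the grasp point and edge_black below 0.035 m and z of edge_black in the frame of housing below 0.102 m), for 0.1 s.
At the end, for the whole second after the job is handed in: Cartridges upright (0.2 rad) in the tray, off the hook; the right puck within 28 mm of the dish centre, the other over 60 mm away; hook hanging on the rails within 35 mm of the rack's middle; straightedge flat on its mat, within 40 mm of its middle each way; all at rest (all of step 1 and distance between puck_green and land_1_dish below 0.028 m and distance between puck_red and land_1_dish above 0.06 m and distance between puck_red and land_2_dish below 0.028 m and distance between puck_green and land_2_dish above 0.06 m and z of hook in the frame of rack between 0.024 and 0.036 m and horizontal distance between hook and rack below 0.035 m and angle between hook's own z axis and vertical below 0.15 rad and linear speed of each of hook, straightedge below 0.05 m/s and x of straightedge in the frame of mat between -0.04 and 0.04 m and y of straightedge in the frame of mat between -0.04 and 0.04 m and height (world z) of straightedge below 0.01 m and angle between straightedge's own z axis and vertical below 0.1 rad); the robot touches nothing.
It fails at once if a finger presses on a cartridge (contact force between the fingers and cartridge_1 above 1 N or contact force between the fingers and cartridge_2 above 1 N or contact force between the fingers and cartridge_3 above 1 N or contact force between the fingers and cartridge_4 above 1 N).
It fails at once if the meter, bottle or cup is moved more than 30 mm (distance of any of meter, bottle, cup from where it was at the start of the episode above 0.03 m).
Of land_1, land_2 only 1 to 1 are there at a start; the rules pass over those that are not, and their reading is None.
Of cartridge_1, cartridge_2, cartridge_3, cartridge_4 only 2 to 3 are there at a start; the rules pass over those that are not, and their reading is None.
At some moment in a run one of puck_green, puck_red, straightedge may be knocked a few centimetres aside while the robot is not near it.
It also fails if it takes over 210 s, if anything falls off the work surface, if the arm or the gripper's body presses on something with over 40 N, if the wrist force passes 120 N, or if a joint passes its speed limit or range.

## Working session

There is one attempt and no reset: what is moved stays moved. The work goes in short steps, Python scripts to look and compute and a tool call to move; the robot and the scene stay as the last step left them, time stands still between calls to the robot, and variables do not carry over. Pictures are saved under pics/ and viewed, about 12 in all and at most 16, crops included, and the job is handed in when it is done.

Besides the shell and the picture viewer there is one more tool, called after "Emit:" as name(argument=value, ...) on one line, values as JSON. play_rows: Moves the arm, as the interface text tells. Its arguments: {"type":"object","properties":{"moves":{"type":"array","items":{"type":"number"}},"grip_force":{"type":"number"}},"required":["moves"]}

```bash
ls; mkdir -p pics; python3 - <<'E'
from plant import ctrl
import cv2,numpy as np
s=ctrl.sense();print(s)
for n in("top","side"):
    p,d=ctrl.read_camera(n);cv2.imwrite(f"pics/{n}0.png",p[:,:,::-1]);np.save(f"pics/{n}0d.npy",d)
    c=ctrl.get_calibration(n);print(n,c)
E
```

```text
pics
{'t': 0.0, 'joint_pos': array([ 1.06568225e+00,  3.78089875e-01,  7.96351664e-02,  1.27440229e+00,
       -8.46742362e-06,  1.46050699e+00]), 'qd': array([ 1.05487277e-03, -1.65684605e-03, -1.92955588e-03,  7.05026150e-04,
       -6.03739103e-05,  5.36621057e-04]), 'tau': array([ 1.86961384e-03, -4.63603091e+01,  2.69876808e+01,  2.09351740e-02,
        9.11996631e-05, -2.97184570e-06]), 'tcp_pos': array([0.22085526, 0.53020935, 0.24134914]), 'tool_rot': array([-1.37148227, -0.91225979,  0.91526801]), 'contact_force': array([ 0.05046241, -0.19595052,  0.71796074]), 'wrist_torque': array([0.00062136, 0.01810041, 0.00736114]), 'width': 0.08543879272960081}
top {'fx': 382.4426385850217, 'fy': 382.4426385850217, 'cx': 248.62039754419806, 'cy': 198.42904204204243, 'R': array([[ 0.02386775, -0.99928376,  0.0293648 ],
       [-0.98416355, -0.02864715, -0.17493269],
       [ 0.17564861, -0.02472451, -0.9841424 ]]), 't': array([-0.07930713,  0.53978202,  1.16573405])}
side {'fx': 478.7914548729196, 'fy': 478.7914548729196, 'cx': 252.38224066712118, 'cy': 192.29139011675255, 'R': array([[ 0.9565696 , -0.29138193,  0.00843678],
       [-0.16452319, -0.56354814, -0.8095342 ],
       [ 0.24063817,  0.77298775, -0.5870121 ]]), 't': array([-0.49323408,  0.12784971,  1.36669982])}
```

View pics/top0.png

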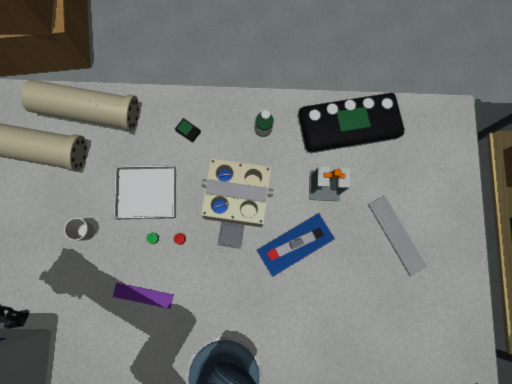

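View pics/side0.png

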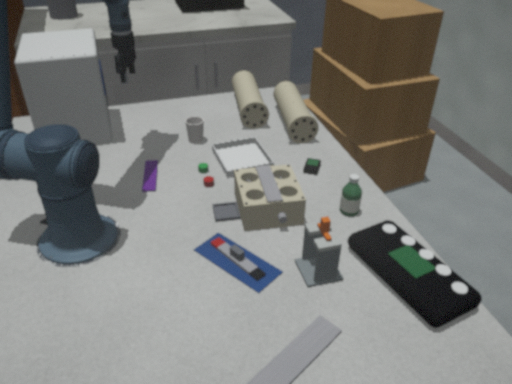

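```bash
cat > h.py <<'E'
import numpy as np,cv2
from plant import ctrl
from scipy.spatial.transform import Rotation as Ro
def back(c,u,v,z=None,d=None):
    r=np.stack([(np.asarray(u,float)-c['cx'])/c['fx'],(np.asarray(v,float)-c['cy'])/c['fy'],np.ones(np.shape(u))],-1)
    o=-c['R'].T@c['t']; w=r@c['R']
    k=d if d is not None else (z-o[2])/w[...,2]
    return o+np.asarray(k)[...,None]*w
def cloud(c,d):
    v,u=np.mgrid[:384,:512]; return back(c,u,v,d=d)
def tool():
    s=ctrl.sense(); return s['tcp_pos'],Ro.from_rotvec(s['tool_rot']).as_matrix(),s
def rect(P): # xy points -> center,size,angle
    r=cv2.minAreaRect((P[:,:2]*1000).astype(np.float32)); return np.round(r[0],1),np.round(r[1],1),round(r[2],1)
E
python3 - <<'E'
from h import *
p,R,s=tool();print(R.round(3))
ims=[]
a=cv2.imread('pics/top0.png')[140:280,110:350];a=cv2.resize(a,None,fx=3.3,fy=3.3,interpolation=cv2.INTER_CUBIC);cv2.imwrite('pics/topz.png',a)
b=cv2.imread('pics/side0.png')[130:300,180:360];cv2.imwrite('pics/sidez.png',cv2.resize(b,None,fx=3.4,fy=3.4,interpolation=cv2.INTER_CUBIC))
c=ctrl.get_calibration('top');d=np.load('pics/top0d.npy');im=cv2.imread('pics/top0.png');X=cloud(c,d)
hsv=cv2.cvtColor(im,cv2.COLOR_BGR2HSV)
def comps(name,m,mn=12):
    n,l,st,ce=cv2.connectedComponentsWithStats(m.astype(np.uint8))
    for i in range(1,n):
        if st[i,4]>=mn:
            P=X[l==i];P=P[d[l==i]>0]
            print(name,st[i].tolist(),ce[i].round(1),'rect',*rect(P),'mean',P.mean(0).round(4),'z5/95',np.percentile(P[:,2],[5,50,95]).round(4))
H,S,V=[hsv[...,i].astype(int) for i in range(3)]
comps('blue',(H>100)&(H<125)&(S>150)&(V>90))
comps('orange',(H>5)&(H<20)&(S>180)&(V>120))
comps('green',(H>50)&(H<85)&(S>150)&(V>90))
comps('red',((H<4)|(H>176))&(S>150)&(V>90))
comps('cream',(H>18)&(H<32)&(S>40)&(V>150),200)
z=X[...,2]
print('rack');m=np.zeros_like(z,bool);m[165:205,305:355]=1
comps('rackrails',m&(z>.11)&(z<.145)&(d>0));comps('hooktop',m&(z>.15)&(d>0),3)
m[:]=0;m[150:230,195:280]=1
comps('land',m&(z>.097)&(z<.115)&(S<40))
m[:]=0;m[155:230,105:185]=1
comps('traywhite',m&(z<.05)&(V>170)&(S<30))
m[:]=0;m[205:285,250:340]=1
comps('mat',m&(H>100)&(H<125)&(S>150)|m&(z>.006)&(z<.06)&(d>0))
comps('edge',m&(z>.009)&(z<.06)&(d>0))
E
```

```text
[[ 0.385 -0.001 -0.923]
 [ 0.923 -0.002  0.385]
 [-0.002 -1.     0.   ]]
blue [219, 170, 13, 11, 90] [224.7 175.2] rect [615.1  12.5] [33.8 38.6] 2.5 mean [0.6148 0.0134 0.0497] z5/95 [0.0464 0.05   0.054 ]
blue [213, 200, 14, 13, 118] [219.4 206.3] rect [514.5  27. ] [39.2 40.8] 28.5 mean [0.5135 0.0266 0.0501] z5/95 [0.0467 0.0499 0.0535]
blue [258, 214, 76, 62, 1510] [295.5 244.5] rect [ 404.4 -221.5] [ 95.9 235.1] 31.9 mean [ 0.403  -0.2217  0.0045] z5/95 [0.0006 0.0045 0.0084]
orange [335, 169, 10, 9, 55] [338.9 173.3] rect [ 604.8 -327.7] [18.2 36.5] 3.6 mean [ 0.6033 -0.324   0.1648] z5/95 [0.1387 0.1748 0.1784]
orange [324, 173, 8, 4, 30] [327.7 174.5] rect [ 604.6 -296.7] [10.3 21.8] 0.2 mean [ 0.6048 -0.297   0.1403] z5/95 [0.1376 0.1402 0.1433]
green [147, 233, 11, 10, 84] [152.1 237.7] rect [411.5 237.1] [31.1 29.5] 73.6 mean [0.4113 0.2366 0.0237] z5/95 [0.0193 0.0238 0.0271]
red [174, 234, 11, 10, 91] [179.2 238.5] rect [411.2 151.5] [28.8 32.4] 1.7 mean [0.411  0.151  0.0239] z5/95 [0.019  0.0239 0.0281]
red [268, 249, 11, 11, 77] [272.8 253.9] rect [ 370.3 -146.9] [26
[... 1491 characters left out ...]
0437]
mat [257, 213, 77, 64, 2126] [295.3 244.2] rect [ 404.2 -221. ] [102.4 238.6] 31.2 mean [ 0.4036 -0.2206  0.0083] z5/95 [0.001  0.0057 0.0187]
mat [250, 224, 12, 3, 24] [255.5 225. ] rect [459.3 -89.4] [35.9  0.8] 83.1 mean [ 0.4592 -0.0893  0.034 ] z5/95 [0.0117 0.0357 0.0536]
edge [250, 205, 7, 13, 74] [252.6 210.3] rect [506.5 -80.8] [39.2 19.4] 1.5 mean [ 0.5084 -0.0796  0.0186] z5/95 [0.0117 0.016  0.0437]
edge [250, 224, 12, 3, 24] [255.5 225. ] rect [459.3 -89.4] [35.9  0.8] 83.1 mean [ 0.4592 -0.0893  0.034 ] z5/95 [0.0117 0.0357 0.0536]
edge [267, 228, 57, 33, 553] [294.8 243.7] rect [ 406.  -219.2] [ 33.9 191.1] 25.1 mean [ 0.4043 -0.2171  0.0187] z5/95 [0.0109 0.0151 0.0437]
```

View pics/topz.png

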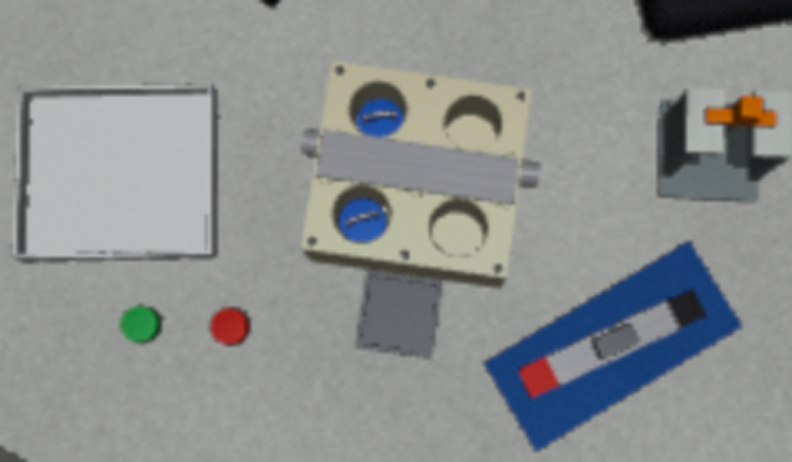

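View pics/sidez.png

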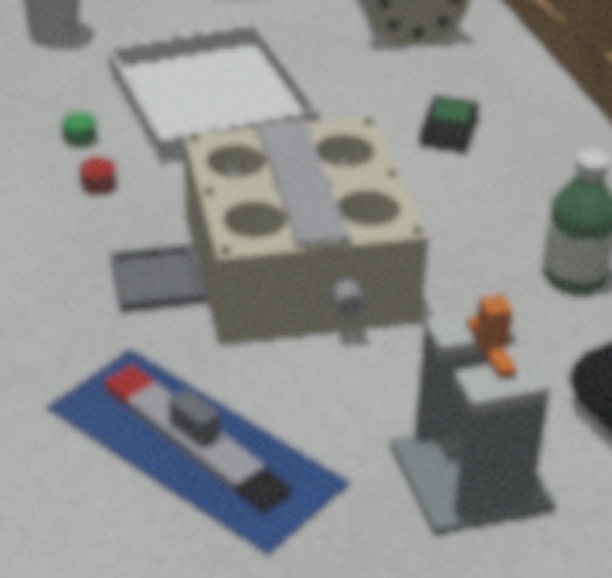

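Emit:
play_rows(moves=[0,-20,0,-7.5,1,0,-20,0,-7.5,1,0,-20,0,-7.6,1,-52,0,-22,0,1,-52,0,-22,0,1,-52,0,-22,0,1,-52,0,-22,0,1,-52,0,-22,0,1,-52,0,-22,0,1,-52,0,-22,0,1,-52,0,-22,0,1,-52,0,-22,0,1,-52,0,-22,0,1,-52,0,-22,0,1,-52,0,-22,0,1,-52,0,-22,0,1,-52,0,-22,0,1,-52,0,-22,0,1,0,0,0,0,1])

```text
t: 2.48
tcp_pos: [0.5693, -0.2702, 0.2962]
tool_rot: [-1.197, -1.211, 1.229]
contact_force: [-0.3, -0.1, 0.3]
width: 0.0854
```

```bash
python3 - <<'E'
from h import *
p,R,s=tool();print(s['t'],p.round(4),R.round(3),s['joint_pos'].round(2))
print(ctrl.get_calibration('wrist'))
i,d=ctrl.read_camera('wrist');cv2.imwrite('pics/w1.png',i[:,:,::-1]);np.save('pics/w1d.npy',d)
E
```

```text
2.475 [ 0.5693 -0.2702  0.2962] [[-0.016 -0.01  -1.   ]
 [ 1.    -0.004 -0.016]
 [-0.004 -1.     0.01 ]] [-0.54  0.51  0.42  1.49 -0.01 -0.56]
{'fx': 297.3186396354542, 'fy': 297.3186396354542, 'cx': 258.01358702938165, 'cy': 189.94756521940928, 'R': array([[-1.61591466e-02,  9.99862834e-01, -3.63256084e-03],
       [ 9.64494659e-01,  1.65451635e-02,  2.63583593e-01],
       [ 2.63607539e-01,  7.55700383e-04, -9.64629719e-01]]), 't': array([ 0.27983064, -0.59254715,  0.2794248 ])}
```

View pics/w1.png

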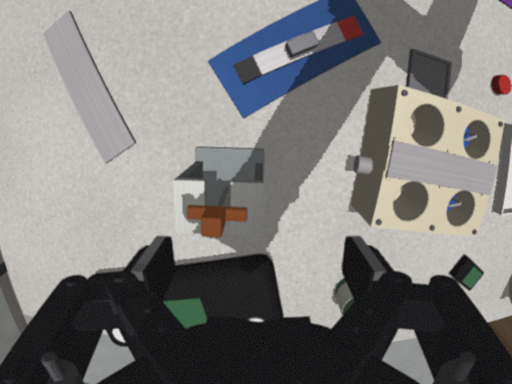

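```bash
cat >> h.py <<'E'
def fray(c,u,v):
    a=(np.asarray(u,float)-c['cx'])/c['fx'];b=(np.asarray(v,float)-c['cy'])/c['fy'];r=np.hypot(a,b)+1e-12
    return np.stack([np.sin(r)*a/r,np.sin(r)*b/r,np.cos(r)],-1)
def wz(c,u,v,z):
    o=-c['R'].T@c['t'];w=fray(c,u,v)@c['R'];return o+((z-o[2])/w[...,2])[...,None]*w
def wcloud(c,d):
    v,u=np.mgrid[:384,:512];r=fray(c,u,v);return -c['R'].T@c['t']+(r*(d/r[...,2])[...,None])@c['R']
def snap(k,cam='wrist'):
    c=ctrl.get_calibration(cam);i,d=ctrl.read_camera(cam);cv2.imwrite(f'pics/{k}.png',i[:,:,::-1])
    hsv=cv2.cvtColor(i,cv2.COLOR_RGB2HSV).astype(int);X=(wcloud if cam=='wrist' else cloud)(c,d)
    X[d<=0]=np.nan;return c,i,hsv,X
def comps(name,m,X,mn=15):
    n,l,st,ce=cv2.connectedComponentsWithStats((m&np.isfinite(X[...,2])).astype(np.uint8))
    for k in range(1,n):
        if st[k,4]>=mn:
            P=X[l==k];print(name,st[k].tolist(),'rect',*rect(P),'mean',P.mean(0).round(4),'z',np.percentile(P[:,2],[5,50,95]).round(4))
E
python3 - <<'E'
from h import *
c,i,hsv,X=snap('w1b');H,S,V=hsv[...,0],hsv[...,1],hsv[...,2];z=X[...,2]
np.save('pics/w1X.npy',X)
orange=(H>3)&(H<20)&(S>150)&(V>60)
comps('grip',orange&(z>.165),X);comps('bar',orange&(z<.15)&(z>.13),X)
m=np.zeros_like(orange);m[170:255,165:275]=1
comps('rails',m&(z>.12)&(z<.137)&~orange,X,40)
m[:]=0;m[80:240,350:512]=1
comps('land',m&(z>.096)&(z<.112)&(S<45),X,100)
comps('top',m&(z>.089)&(z<.112),X,300)
m[:]=0;m[0:120,200:385]=1
comps('edge',m&(z>.010)&(z<.05),X,100);comps('grip',m&(z>.03)&(z<.06),X,30)
comps('mat',m&(((H>100)&(H<125)&(S>150))|(z>.01)),X,400)
E
```

```text
grip [199, 214, 22, 22, 433] rect [ 607. -313.] [19.7 18.6] 89.0 mean [ 0.6055 -0.3123  0.1732] z [0.1674 0.1739 0.1751]
bar [186, 206, 58, 15, 456] rect [ 605.5 -313.3] [60.8 15.8] 89.6 mean [ 0.6058 -0.3109  0.1389] z [0.1367 0.1382 0.1454]
rails [172, 179, 36, 55, 1366] rect [ 604.5 -341.7] [39.7 60.2] 87.9 mean [ 0.6002 -0.3454  0.1281] z [0.1264 0.1282 0.1296]
rails [222, 180, 40, 57, 1583] rect [ 605.7 -285.2] [40.7 61.4] 88.7 mean [ 0.6026 -0.281   0.1282] z [0.1268 0.1282 0.1297]
land [385, 142, 111, 53, 3576] rect [561.  -21.5] [185.5  47.5] 84.7 mean [ 0.5594 -0.0325  0.0984] z [0.0972 0.0984 0.0996]
top [368, 85, 135, 152, 10992] rect [561.3 -21.4] [192.6 181.6] 83.5 mean [ 0.5573 -0.0349  0.0944] z [0.0911 0.0929 0.0991]
edge [232, 17, 130, 66, 2717] rect [ 409.1 -215.6] [ 31.4 191. ] 26.2 mean [ 0.4119 -0.2191  0.0173] z [0.011  0.0127 0.0407]
edge [368, 88, 16, 32, 333] rect [ 483.5 -107.9] [ 2.5 45.3] 83.1 mean [ 0.4835 -0.108   0.0306] z [0.0123 0.0311 0.0476]
grip [284, 32, 34, 24, 468] rect [ 409.5 -215.6] [20.6 40.5] 26.0 mean [ 0.4104 -0.2164  0.0397] z [0.0347 0.0402 0.0416]
grip [373, 87, 12, 33, 267] rect [ 483.2 -107.8] [ 2.9 44.4] 83.0 mean [ 0.4833 -0.108   0.0452] z [0.0318 0.0459 0.0584]
mat [209, 0, 153, 117, 7112] rect [ 414.  -226.2] [ 95.7 215.4] 31.8 mean [ 0.4201 -0.2428  0.0081] z [0.0012 0.0031 0.0393]
mat [368, 87, 17, 33, 471] rect [ 483.5 -107.9] [ 2.9 45.3] 83.1 mean [ 0.4845 -0.1081  0.0385] z [0.0127 0.0385 0.0632]
```

Emit:
play_rows(moves=[-15,0,-13,1.0,0.6,-15,0,-13,0.9,0.6,-14,0,-12,0,0.6,0,25,0,0,0.6,0,25,0,0,0.6,0,25,0,0,0.6,0,15,0,0,0.6,0,0,0,0,0.6,0,0,0,0,0.6])

```text
t: 3.7
tcp_pos: [0.6053, -0.2951, 0.2142]
tool_rot: [-1.207, -1.205, 1.215]
contact_force: [1.3, 0.2, 0.3]
width: 0.0512
```

```bash
python3 - <<'E'
from h import *
p,R,s=tool();print(s['t'],p.round(4),R.round(3))
c,i,hsv,X=snap('w2');H,S,V=hsv[...,0],hsv[...,1],hsv[...,2];z=X[...,2]
orange=(H>3)&(H<20)&(S>150)&(V>60)
comps('grip',orange&(z>.165),X);comps('bar',orange&(z<.15)&(z>.13),X)
E
```

```text
3.7 [ 0.6053 -0.2951  0.2142] [[-0.001 -0.005 -1.   ]
 [ 1.    -0.003 -0.001]
 [-0.003 -1.     0.005]]
grip [212, 206, 33, 33, 989] rect [ 607.2 -313.2] [19.9 19.4] 89.7 mean [ 0.6058 -0.3129  0.1734] z [0.1682 0.174  0.175 ]
bar [192, 196, 83, 20, 989] rect [ 605.8 -313.6] [61.7 16.3] 89.7 mean [ 0.6061 -0.3122  0.1388] z [0.1365 0.1381 0.1467]
```

Emit:
play_rows(moves=[-18,0,-1,0,0.6,0,0,0,0,0.6,0,25,0,0,0.6,0,25,0,0,0.6,0,0,0,0,0.6])

```text
t: 4.38
tcp_pos: [0.6087, -0.3122, 0.1686]
tool_rot: [-1.214, -1.21, 1.215]
contact_force: [0.3, 0.2, -0.3]
width: 0.0516
```

Emit:
play_rows(moves=[-1,12,2,0,0.6,0,0,0,0,0.6,0,0,0,0,0,0,0,0,0,0,0,0,0,0,0,0,0,0,0,0,0,0,0,0,0], grip_force=60)

```text
t: 5.25
tcp_pos: [0.6083, -0.3137, 0.16]
tool_rot: [-1.219, -1.213, 1.215]
contact_force: [-0.4, -0.8, -1.1]
width: 0.0187
```

Emit:
play_rows(moves=[0,-15,0,0,0,0,-25,0,0,0,0,-25,0,0,0,0,-25,0,0,0,0,-25,0,0,0,0,-25,0,0,0,0,-15,0,0,0,0,0,0,0,0])

```text
t: 6.25
tcp_pos: [0.6069, -0.3122, 0.3276]
tool_rot: [-1.225, -1.215, 1.215]
contact_force: [1.2, -0.2, -1.0]
width: 0.0188
```

```bash
python3 - <<'E'
from h import *
p,R,s=tool();print(s['t'],p.round(4),R.round(3),s['contact_force'].round(2))
c,i,hsv,X=snap('w3');c2,j,_,_=snap('s3','side')
q=[]
for f in (0,146):
  P=p+np.array([0,0,-.156+.03+f*0]); 
P=np.array([p[0],p[1],p[2]-.13]);C=c2['R']@P+c2['t'];u,v=C[0]/C[2]*c2['fx']+c2['cx'],C[1]/C[2]*c2['fy']+c2['cy'];print(u,v)
u,v=int(u),int(v)
a=cv2.resize(j[v-75:v+35,u-55:u+55],(440,440),interpolation=cv2.INTER_CUBIC);b=i
o=np.zeros((440,960,3),np.uint8);o[:,:440]=a;o[:384,448:]=b
cv2.imwrite('pics/m3.png',cv2.resize(o,None,fx=.83,fy=.83)[:,:,::-1])
E
```

```text
6.25 [ 0.6069 -0.3122  0.3276] [[-0.003  0.012 -1.   ]
 [ 1.    -0.012 -0.004]
 [-0.012 -1.    -0.012]] [ 1.19 -0.15 -1.02]
326.96211951032956 210.49826932980514
```

View pics/m3.png

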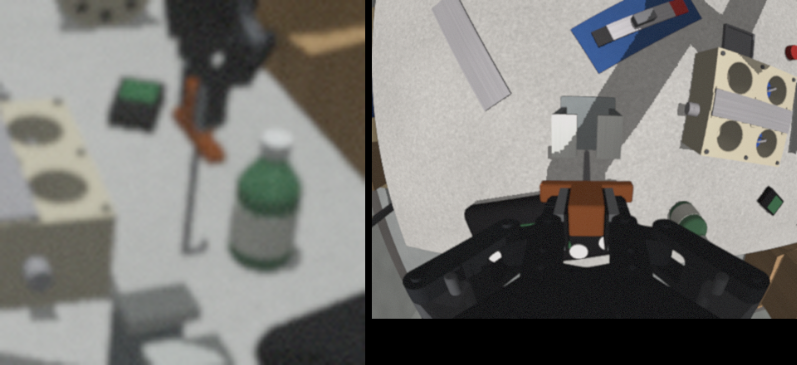

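Emit:
play_rows(moves=[30,0,-4,0,0,30,0,-4,0,0,30,0,-4,0,0,30,0,-4,0,0,30,0,-4,0,0,30,0,-4,0,0,30,0,-4,0,0,30,0,-4,0,0,30,0,-4,0,0,30,0,-4,0,0,30,0,-4,0,0,15,0,0,0,0,0,0,0,0,0,0,0,0,0,0])

```text
t: 8.1
tcp_pos: [0.6434, 0.0435, 0.3073]
tool_rot: [-1.2, -1.195, 1.221]
contact_force: [0.1, -0.2, -1.5]
width: 0.0192
```

```bash
python3 - <<'E'
from h import *
p,R,s=tool();print(s['t'],p.round(4),R.round(3),Ro.from_rotvec([-1.219,-1.213,1.215]).as_matrix()[:,1].round(3))
c,i,hsv,X=snap('w4');H,S,V=hsv[...,0],hsv[...,1],hsv[...,2];z=X[...,2]
b=cv2.imread('pics/w4.png')
np.save('pics/w4X.npy',X);import pickle;pickle.dump(c,open('pics/w4c','wb'))
P=X.reshape(-1,3);g=(np.abs(P[:,0]-.56)<.12)&(np.abs(P[:,1]+.02)<.13)
m=((np.abs(X[...,0]-.56)<.12)&(np.abs(X[...,1]+.02)<.13))
comps('land',m&(z>.096)&(z<.105)&(S<45),X,100)
comps('top',m&(z>.089)&(z<.105),X,300)
blue=(H>100)&(H<125)&(S>120)
comps('blue',m&blue,X)
# loop: non-blue pts in bores with z .055-.085
for cx,cy in((.6158,.0175),(.5164,.0289)):
    q=(np.hypot(X[...,0]-cx,X[...,1]-cy)<.024)&(z>.062)&(z<.088)
    comps('loop',q,X,5)
v,u=np.where(m);print(u.min(),u.max(),v.min(),v.max())
a=b[v.min():v.max(),u.min():u.max()];cv2.imwrite('pics/w4z.png',cv2.resize(a,None,fx=2.5,fy=2.5,interpolation=cv2.INTER_CUBIC)[:600,:800])
E
```

```text
8.1 [0.6434 0.0435 0.3073] [[-0.001 -0.016 -1.   ]
 [ 1.    -0.005 -0.001]
 [-0.005 -1.     0.016]] [ 0.007 -0.009 -1.   ]
land [127, 77, 159, 52, 5830] rect [561.9 -21.4] [189.1  49.7] 84.1 mean [ 0.5617 -0.0175  0.0983] z [0.097  0.0983 0.0996]
top [125, 25, 169, 158, 16952] rect [561.  -21.6] [191.3 181.2] 83.5 mean [ 0.5611 -0.0173  0.0944] z [0.0911 0.0929 0.0991]
blue [232, 51, 33, 32, 713] rect [516.3  29.9] [41.5 42. ] 89.9 mean [0.5171 0.0302 0.0483] z [0.0468 0.0483 0.0496]
blue [222, 125, 33, 33, 727] rect [614.4  17.1] [41.2 43.5] 44.0 mean [0.614  0.0172 0.0482] z [0.0468 0.0483 0.0496]
loop [225, 139, 26, 8, 89] rect [614.9  17.6] [ 4.  31.4] 8.8 mean [0.6148 0.0178 0.0761] z [0.0704 0.0773 0.0789]
loop [236, 59, 24, 12, 88] rect [516.1  29.9] [ 4.8 30.6] 19.9 mean [0.5168 0.0295 0.0759] z [0.0682 0.0774 0.079 ]
37 479 21 383
```

View pics/w4z.png

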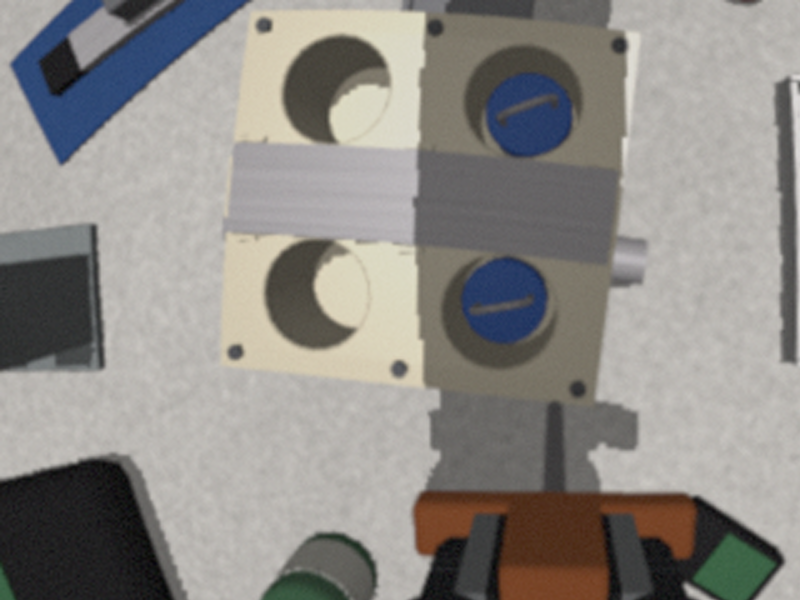

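```bash
cat >> h.py <<'E'
Rg=Ro.from_rotvec([-1.219,-1.213,1.215]).as_matrix();pg=np.array([.6083,-.3137,.160])
yh=np.radians(-.6);Hg=np.array([[np.cos(yh),-np.sin(yh),0],[np.sin(yh),np.cos(yh),0],[0,0,1]]);og=np.array([.6065,-.3134,.030])
A=Rg.T@Hg;ao=Rg.T@(og-pg)
def hook():
    p,R,s=tool();return p+R@ao,R@A,p,R,s
def plan(dw,turn,n,R):
    """world shift dw (m), yaw change (deg, ccw+), n rows -> rows in tool axes"""
    R=R.copy()
    for k in range(n):
        print((R.T@(np.array(dw)*1000/n)).round(1).tolist(),round(-turn/n,2)); R=R@Ro.from_rotvec([0,-np.radians(turn)/n,0]).as_matrix()
def goto(tgt,yaw,n,off=(0,0)):
    """tgt: world point + cart-frame(off mm, yaw cart) shank target"""
    o,M,p,R,s=hook();y=np.degrees(np.arctan2(M[1,0],M[0,0]));t=((yaw-y)+180)%360-180
    # allow for the swing of the origin about the tool axis
    R2=R@Ro.from_rotvec([0,-np.radians(t),0]).as_matrix();sw=R2@ao-R@ao
    d=np.array(tgt)-o-sw
    print('t',round(s['t'],2),'hook',o.round(4),'yaw',y.round(1),'tilt',M[:2,2].round(3),'F',s['contact_force'].round(1),'w',round(s['width'],4),'q6',s['joint_pos'][5].round(2));print('need',(d*1000).round(1),'turn ccw',t.round(1));plan(d,t,n,R)
CA=(np.array([.6145,.0175]),8.8);CB=(np.array([.5165,.0300]),19.9)
def inc(C,off):
    a=np.radians(C[1]);return C[0]+np.array([[np.cos(a),-np.sin(a)],[np.sin(a),np.cos(a)]])@np.array(off)/1000
E
python3 - <<'E'
from h import *
goto([*inc(CA,(-17,-6)),.120],58.8,6)
E
```

```text
t 8.15 hook [0.6386 0.0443 0.1775] yaw -0.8 tilt [ 0.023 -0.004] F [ 0.2  0.4 -1.7] w 0.0188 q6 -0.03
need [-40.1 -32.3 -57.5] turn ccw 59.6
[-5.3, 9.7, 6.5] -9.93
[-4.1, 9.7, 7.3] -9.93
[-2.8, 9.7, 8.0] -9.93
[-1.4, 9.7, 8.3] -9.93
[0.1, 9.7, 8.4] -9.93
[1.5, 9.7, 8.3] -9.93
```

Emit:
play_rows(moves=[-5.3,9,6.5,-9.9,0,-4,9,7.3,-9.9,0,-2.8,9,8,-9.9,0,-1.4,9,8.3,-9.9,0,0,9,8.4,-9.9,0,1.5,9,8.3,-9.9,0,0,0,0,0,0,0,0,0,0,0])

```text
t: 9.15
tcp_pos: [0.603, 0.0007, 0.2539]
tool_rot: [-0.497, -1.917, 1.937]
contact_force: [-0.1, -0.0, -0.3]
width: 0.0195
```

```bash
python3 - <<'E'
from h import *
goto([*inc(CA,(-17,-6)),.120],58.8,1)
E
```

```text
t 9.15 hook [ 0.5986 -0.0019  0.124 ] yaw 59.6 tilt [0.025 0.009] F [-0.1 -0.  -0.3] w 0.0195 q6 -1.15
need [ 0.  10.8 -4. ] turn ccw -0.8
[5.3, 3.9, -9.5] 0.82
```

Emit:
play_rows(moves=[5.3,0,-9.5,0.8,0,0,0,0,0,0,0,0,0,0,0])

```text
t: 9.52
tcp_pos: [0.6041, 0.0127, 0.2548]
tool_rot: [-0.515, -1.908, 1.927]
contact_force: [0.2, 0.7, -1.6]
width: 0.019
```

```bash
python3 - <<'E'
from h import *
goto([*inc(CA,(-17,-6)),.057],58.8,3)
o,M,p,R,s=hook()
for cam in('wrist','top','side'):
    c,i,hsv,X=snap('v5'+cam,cam);z=X[...,2]
    q=(np.hypot(X[...,0]-o[0],X[...,1]-o[1])<.035)
    for a,b in((.112,.128),(.13,.16),(.16,.2),(.2,.23)):
        m=q&(z>a)&(z<b)
        if m.sum():print(cam,a,m.sum(),X[m].mean(0).round(4),X[m].std(0).round(4), 'model axis',(o+M[:,2]*(X[m][:,2].mean()-o[2])).round(4))
    if cam=='wrist':
        P=np.array([*CA[0],.08]);r=c['R']@P+c['t'];th=np.arctan2(np.hypot(*r[:2]),r[2]);k=th*c['fx']/np.hypot(*r[:2]);u,v=int(c['cx']+k*r[0]),int(c['cy']+k*r[1]);print(u,v)
        cv2.imwrite('pics/v5z.png',cv2.resize(i[max(0,v-70):v+90,max(u-90,0):u+90],None,fx=4,fy=4,interpolation=cv2.INTER_CUBIC)[:,:,::-1][:600,:800])
E
```

```text
t 9.53 hook [0.6    0.0102 0.1249] yaw 58.6 tilt [0.022 0.008] F [ 0.2  0.7 -1.6] w 0.019 q6 -1.12
need [ -1.4  -1.2 -67.9] turn ccw 0.2
[0.1, 22.6, 0.3] -0.06
[0.1, 22.6, 0.3] -0.06
[0.1, 22.6, 0.3] -0.06
wrist 0.112 3 [0.6012 0.0089 0.127 ] [0.001  0.0004 0.0011] model axis [0.6001 0.0102 0.127 ]
wrist 0.13 67 [0.6012 0.0095 0.1453] [0.0014 0.001  0.0087] model axis [0.6005 0.0104 0.1453]
wrist 0.16 139 [0.602  0.0099 0.1816] [0.0015 0.0011 0.0114] model axis [0.6013 0.0107 0.1816]
wrist 0.2 334 [0.6024 0.0062 0.2234] [0.0143 0.0088 0.0086] model axis [0.6023 0.011  0.2234]
251 183
side 0.112 1 [0.5984 0.0103 0.1271] [0. 0. 0.] model axis [0.6001 0.0102 0.1271]
side 0.13 18 [0.5988 0.0085 0.1449] [0.0028 0.003  0.0092] model axis [0.6005 0.0104 0.1449]
side 0.16 24 [0.5988 0.0078 0.1801] [0.0019 0.0025 0.0112] model axis [0.6013 0.0107 0.1801]
side 0.2 51 [0.5987 0.0061 0.2228] [0.0148 0.0085 0.008 ] model axis [0.6022 0.011  0.2228]
```

View pics/v5z.png

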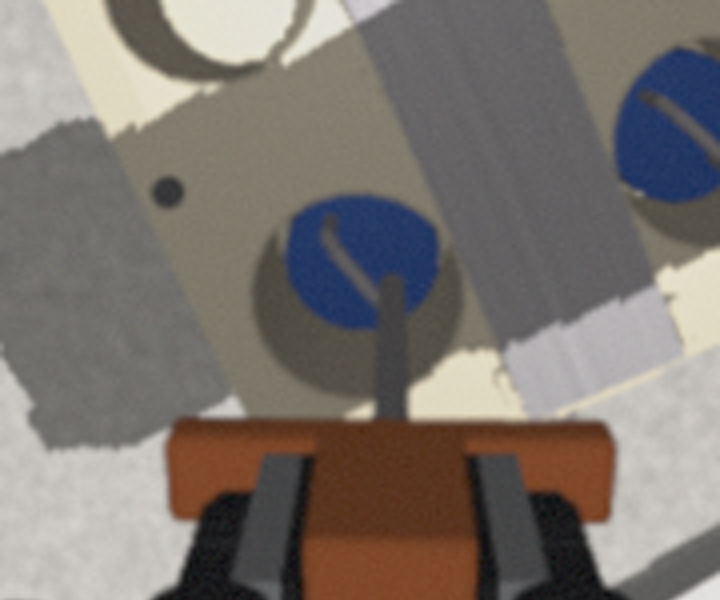

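Emit:
play_rows(moves=[0,15,0,0,0,0,15,0,0,0,0,15,0,0,0,0,15,0,0,0,0,8,0,0,0,0,0,0,0,0])

```text
t: 10.42
tcp_pos: [0.6036, 0.0116, 0.1848]
tool_rot: [-0.517, -1.907, 1.926]
contact_force: [0.7, 0.3, -1.3]
width: 0.0189
```

```bash
python3 - <<'E'
from h import *
goto([*inc(CA,(-9,0)),.057],8.8,5)
E
```

```text
t 10.43 hook [0.5996 0.0091 0.0549] yaw 58.6 tilt [0.022 0.009] F [ 0.7  0.3 -1.3] w 0.0189 q6 -1.12
need [6.3 4.5 2.2] turn ccw -49.8
[-0.6, -0.5, -1.4] 9.95
[-0.4, -0.5, -1.5] 9.95
[-0.1, -0.5, -1.5] 9.95
[0.2, -0.5, -1.5] 9.95
[0.4, -0.5, -1.5] 9.95
```

Emit:
play_rows(moves=[-0.6,-0.2,-1.4,9.9,0,-0.4,-0.2,-1.5,9.9,0,0,-0.2,-1.5,9.9,0,0.2,-0.2,-1.5,9.9,0,0.4,-0.2,-1.5,9.9,0,0,0,0,0,0,0,0,0,0,0])

```text
t: 11.3
tcp_pos: [0.6124, 0.0159, 0.1899]
tool_rot: [-1.138, -1.31, 1.325]
contact_force: [-0.2, 0.3, -1.8]
width: 0.0186
```

```bash
python3 - <<'E'
from h import *
goto([*inc(CA,(-8,0)),.057],8.8,1)
E
```

```text
t 11.3 hook [0.609  0.0159 0.0599] yaw 7.7 tilt [0.012 0.   ] F [-0.2  0.3 -1.8] w 0.0186 q6 -0.22
need [-2.4  0.4 -2.9] turn ccw 1.1
[0.8, 2.9, 2.3] -1.13
```

Emit:
play_rows(moves=[0.5,0,2.4,0,0,0,-8,0,0,0,0,-10,0,0,0,0,-15,0,0,0,0,-15,0,0,0,0,-15,0,0,0,0,-15,0,0,0,0,-15,0,0,0,0,-15,0,0,0,0,-15,0,0,0,0,-8,0,0,0,0,0,0,0,0])

```text
t: 12.8
tcp_pos: [0.6107, 0.017, 0.3319]
tool_rot: [-1.139, -1.318, 1.327]
contact_force: [0.5, -0.6, -1.9]
width: 0.0191
```

```bash
python3 - <<'E'
from h import *
goto([.59,.30,.18],8.8,1)
c,i,hsv,X=snap('w6');H,S,V=hsv[...,0],hsv[...,1],hsv[...,2];blue=(H>100)&(H<125)&(S>120)
comps('blue',blue,X,60)
m=(np.abs(X[...,0]-.56)<.15)&(np.abs(X[...,1]-.27)<.15)&(V>170)&(S<30)&(X[...,2]<.04)&(X[...,2]>.0005)
comps('tray',m,X,300)
E
```

```text
t 12.8 hook [0.608  0.017  0.2019] yaw 8.0 tilt [0.007 0.   ] F [ 0.5 -0.6 -1.9] w 0.0191 q6 -0.23
need [-18.  283.1 -21.9] turn ccw 0.8
[282.7, 19.6, -25.5] -0.83
blue [75, 0, 138, 72, 2917] rect [ 409.1 -217.2] [ 96.4 235.6] 32.0 mean [ 0.437  -0.2297  0.0023] z [0.0007 0.0022 0.0038]
blue [264, 76, 32, 31, 653] rect [516.2  30.2] [41.6 42.8] 35.7 mean [0.5164 0.0299 0.0484] z [0.0469 0.0484 0.0498]
blue [237, 158, 44, 47, 1215] rect [616.4  17.6] [42.6 42.4] 9.1 mean [0.6115 0.017  0.1776] z [0.1646 0.1791 0.1803]
tray [360, 91, 111, 117, 8219] rect [564.3 286.6] [183.8 214.1] 2.5 mean [0.5635 0.272  0.0048] z [0.0012 0.0026 0.0282]
```

Emit:
play_rows(moves=[6,0,0,0,0,12,0,-1,0,0,18,0,-1.5,0,0,20,0,-1.5,0,0,20,0,-1.5,0,0,20,0,-1.5,0,0,20,0,-1.5,0,0,20,0,-1.5,0,0,20,0,-1.5,0,0,20,0,-1.5,0,0,20,0,-1.5,0,0,20,0,-1.5,0,0,20,0,-1.5,0,0,20,0,-1.5,0,0,18,0,-1.5,0,0,12,0,-1,0,0,6,0,0,0,0,4,0,0,0,0,0,0,0,0,0])

```text
t: 15.22
tcp_pos: [0.5832, 0.3358, 0.3266]
tool_rot: [-1.134, -1.317, 1.33]
contact_force: [0.6, 0.1, -1.4]
width: 0.019
```

```bash
python3 - <<'E'
from h import *
goto([.588,.314,.080],8.8,1)
c,i,hsv,X=snap('w7');H,S,V=hsv[...,0],hsv[...,1],hsv[...,2];blue=(H>100)&(H<125)&(S>120)
comps('blue',blue,X,60)
m=(np.abs(X[...,0]-.56)<.15)&(np.abs(X[...,1]-.27)<.15)&(X[...,2]<.045)&(X[...,2]>.015)
comps('traywall',m,X,100)
E
```

```text
t 15.22 hook [0.5799 0.3358 0.1966] yaw 8.1 tilt [ 0.011 -0.   ] F [ 0.6  0.1 -1.4] w 0.019 q6 0.28
need [   8.1  -21.8 -116.6] turn ccw 0.7
[-22.0, 116.7, -5.1] -0.7
blue [0, 0, 47, 62, 1042] rect [ 384.4 -176.7] [ 96.2 144.4] 31.9 mean [ 0.3849 -0.1622  0.0022] z [0.0007 0.0022 0.0037]
blue [238, 158, 45, 47, 1226] rect [602.1 344.3] [73.8 43.7] 25.8 mean [0.5831 0.3375 0.1722] z [0.1597 0.1737 0.175 ]
traywall [148, 28, 23, 15, 289] rect [421.6 156.9] [22.4 36.1] 1.4 mean [0.4205 0.1583 0.0217] z [0.0179 0.0221 0.0236]
traywall [202, 31, 25, 16, 317] rect [421.5 242.8] [22.9 35.2] 0.1 mean [0.4205 0.2431 0.0219] z [0.0191 0.0221 0.0235]
traywall [157, 75, 135, 119, 1562] rect [563.3 275. ] [170.6 190.8] 3.1 mean [0.5564 0.2557 0.0257] z [0.0169 0.0273 0.0293]
```

Emit:
play_rows(moves=[-8,0,-2,0,0,-8,0,-2,0,0,-6,0,-1,0,0,0,10,0,0,0,0,20,0,0,0,0,20,0,0,0,0,20,0,0,0,0,20,0,0,0,0,20,0,0,0,0,8,0,0,0,0,0,0,0,0])

```text
t: 16.65
tcp_pos: [0.5944, 0.3055, 0.2072]
tool_rot: [-1.141, -1.313, 1.323]
contact_force: [0.4, 0.4, -1.3]
width: 0.019
```

```bash
python3 - <<'E'
from h import *
goto([.588,.314,.050],8.8,1)
c,i,hsv,X=snap('w8');H,S,V=hsv[...,0],hsv[...,1],hsv[...,2];blue=(H>100)&(H<125)&(S>120)
comps('blue',blue,X,200)
E
```

```text
t 16.65 hook [0.5915 0.3056 0.0772] yaw 7.7 tilt [ 0.008 -0.   ] F [ 0.4  0.4 -1.3] w 0.019 q6 0.24
need [ -3.5   8.5 -27.2] turn ccw 1.1
[9.1, 27.2, 2.2] -1.15
blue [237, 158, 44, 46, 1217] rect [599.2 306.2] [42.4 42.6] 7.6 mean [0.5945 0.3052 0.0531] z [0.041  0.0544 0.0557]
```

Emit:
play_rows(moves=[0,8,0,0,0,0,8,0,0,0,0,6,0,0,0,0,6,0,0,0,0,0,0,0,0])

```text
t: 17.32
tcp_pos: [0.596, 0.306, 0.1801]
tool_rot: [-1.143, -1.318, 1.32]
contact_force: [-0.0, -0.8, -1.3]
width: 0.0194
```

```bash
python3 - <<'E'
from h import *
goto([.588,.314,.050],8.8,1)
c,i,hsv,X=snap('w9');H,S,V=hsv[...,0],hsv[...,1],hsv[...,2];blue=(H>100)&(H<125)&(S>120)
comps('blue',blue,X,200)
q=(np.hypot(X[...,0]-.6,X[...,1]-.306)<.024)&(X[...,2]>.054)&(X[...,2]<.069);comps('loop',q,X,5)
E
```

```text
t 17.32 hook [0.5937 0.3063 0.0501] yaw 7.7 tilt [ 0.004 -0.002] F [-0.  -0.8 -1.3] w 0.0194 q6 0.23
need [-5.7  7.8 -0.1] turn ccw 1.1
[8.6, 0.0, 4.5] -1.14
blue [236, 160, 46, 48, 1265] rect [602.2 307.1] [41.7 43.2] 7.5 mean [0.5975 0.3063 0.036 ] z [0.023  0.0371 0.0382]
loop [256, 181, 7, 7, 29] rect [593.3 306.2] [2.2 5.3] 5.0 mean [0.5934 0.3063 0.0612] z [0.0549 0.0607 0.0677]
loop [241, 191, 15, 8, 76] rect [604.1 298.1] [ 4.  12.4] 9.5 mean [0.6039 0.2978 0.0646] z [0.0567 0.0656 0.0678]
loop [263, 192, 14, 7, 59] rect [601.7 316.7] [ 3.1 11.5] 7.5 mean [0.6016 0.3167 0.0648] z [0.0584 0.0661 0.0678]
```

Emit:
play_rows(moves=[0,4,0,0,0,0,0,0,0,0,0,0,8,0,0,0,0,8,0,0,0,0,8,0,0,0,0,8,0,0,0,0,0,0,0,0,-20,0,0,0,0,-25,0,0,0,0,-25,0,0,0,0,-25,0,0,0,0,-25,0,0,0,0,0,0,0,0])

```text
t: 19.0
tcp_pos: [0.5617, 0.3017, 0.3003]
tool_rot: [-1.144, -1.32, 1.318]
contact_force: [-0.6, 0.8, -0.4]
width: 0.0192
```

```bash
python3 - <<'E'
from h import *
goto([*inc(CB,(-17,-6)),.16],69.9,1)
c,i,hsv,X=snap('w10');H,S,V=hsv[...,0],hsv[...,1],hsv[...,2];blue=(H>100)&(H<125)&(S>120)
comps('blue',blue,X,200)
E
```

```text
t 19.0 hook [0.5597 0.3021 0.1703] yaw 7.7 tilt [ 0.001 -0.003] F [-0.6  0.8 -0.4] w 0.0192 q6 0.25
need [ -57.8 -280.4  -10.3] turn ccw 62.2
[-268.8, 11.2, 98.6] -62.23
blue [0, 0, 48, 69, 1275] rect [ 383.1 -173.8] [ 96.5 138.3] 31.6 mean [ 0.3811 -0.1598  0.0022] z [0.0007 0.0022 0.0036]
blue [243, 169, 31, 33, 541] rect [595.5 309.8] [42.4 57.3] 61.6 mean [0.5958 0.306  0.0363] z [0.0275 0.0369 0.0384]
```

Emit:
play_rows(moves=[-30,0,11,0,0,-30,0,11,0,0,-30,0,11,0,0,-30,0,11,0,0,-30,0,11,0,0,-30,0,11,0,0,-30,0,11,0,0,-30,0,11,0,0,-28,0,10,0,0,0,0,0,-9,0,0,0,0,-9,0,0,0,0,-9,0,0,0,0,-9,0,0,0,0,-9,0,0,0,0,-9,0,0,0,0,-8,0,0,0,0,0,0])

```text
t: 21.18
tcp_pos: [0.4889, 0.0122, 0.2701]
tool_rot: [-0.28, -2.028, 2.054]
contact_force: [-0.3, 0.7, -0.8]
width: 0.0191
```

```bash
python3 - <<'E'
from h import *
goto([*inc(CB,(-17,-6)),.12],69.9,1)
c,i,hsv,X=snap('w11');H,S,V=hsv[...,0],hsv[...,1],hsv[...,2];blue=(H>100)&(H<125)&(S>120)
comps('blue',blue&(np.abs(X[...,0]-.5165)<.05)&(np.abs(X[...,1]-.03)<.05),X,50)
E
```

```text
t 21.18 hook [0.482  0.0091 0.1403] yaw 71.6 tilt [0.047 0.012] F [-0.3  0.7 -0.8] w 0.0191 q6 -1.36
need [ 20.6   9.4 -20.3] turn ccw -1.7
[-17.4, 19.5, -15.6] 1.71
blue [219, 175, 36, 31, 723] rect [517.2  34.1] [41.8 43.1] 68.9 mean [0.5162 0.031  0.0483] z [0.0468 0.0482 0.0494]
```

Emit:
play_rows(moves=[-9,0,-8,1.7,0,-8.4,0,-7.6,0,0,0,0,0,0,0,0,0,0,0,0])

```text
t: 21.72
tcp_pos: [0.5099, 0.0217, 0.2674]
tool_rot: [-0.311, -2.005, 2.034]
contact_force: [0.7, -0.3, -0.1]
width: 0.0192
```

```bash
python3 - <<'E'
from h import *
goto([*inc(CB,(-17,-6)),.056],69.9,1)
E
```

```text
t 21.73 hook [0.5025 0.0186 0.1376] yaw 69.6 tilt [0.05  0.011] F [ 0.7 -0.3 -0.1] w 0.0192 q6 -1.3
need [  0.1  -0.1 -81.6] turn ccw 0.3
[-2.9, 81.6, -1.6] -0.34
```

Emit:
play_rows(moves=[-0.5,15,-0.3,0,0,-0.6,16,-0.3,0,0,-0.6,16,-0.3,0,0,-0.6,16,-0.3,0,0,-0.4,12,-0.3,0,0,-0.2,5,0,0,0,0,0,0,0,0])

```text
t: 22.6
tcp_pos: [0.5072, 0.0211, 0.1808]
tool_rot: [-0.309, -2.002, 2.033]
contact_force: [0.7, 0.1, -1.1]
width: 0.0192
```

```bash
python3 - <<'E'
from h import *
goto([*inc(CB,(-9.5,0)),.057],19.9,5)
E
```

```text
t 22.6 hook [0.4994 0.018  0.051 ] yaw 69.5 tilt [0.053 0.011] F [ 0.7  0.1 -1.1] w 0.0192 q6 -1.3
need [8.9 6.3 5.9] turn ccw -49.6
[-1.2, -1.3, -1.8] 9.92
[-0.9, -1.3, -1.9] 9.92
[-0.5, -1.3, -2.1] 9.92
[-0.2, -1.3, -2.1] 9.92
[0.2, -1.3, -2.1] 9.92
```

Emit:
play_rows(moves=[0,-4,0,0,0,-1.2,0,-1.5,9.9,0,-0.9,0,-1.6,9.9,0,-0.5,0,-1.8,9.9,0,-0.2,0,-1.8,9.9,0,0.2,0,-1.8,9.9,0,0,0,0,0,0,0,0,0,0,0])

```text
t: 23.6
tcp_pos: [0.5197, 0.0259, 0.1915]
tool_rot: [-1.008, -1.427, 1.471]
contact_force: [0.1, -0.5, -0.7]
width: 0.0189
```

```bash
python3 - <<'E'
from h import *
goto([*inc(CB,(-8,0)),.057],19.9,1)
E
```

```text
t 23.6 hook [0.5126 0.0252 0.0617] yaw 18.6 tilt [0.041 0.003] F [ 0.1 -0.5 -0.7] w 0.0189 q6 -0.4
need [-3.6  2.1 -4.7] turn ccw 1.3
[3.2, 4.7, 2.5] -1.32
```

Emit:
play_rows(moves=[3,1,2.4,0,0,0,-8,0,0,0,0,-10,0,0,0,0,-15,0,0,0,0,-15,0,0,0,0,-15,0,0,0,0,-15,0,0,0,0,-15,0,0,0,0,-15,0,0,0,0,-15,0,0,0,0,-8,0,0,0,0,0,0,0,0])

```text
t: 25.1
tcp_pos: [0.5208, 0.0293, 0.3321]
tool_rot: [-1.009, -1.434, 1.473]
contact_force: [0.7, -0.2, -2.2]
width: 0.0192
```

```bash
python3 - <<'E'
from h import *
goto([.52,.235,.20],19.9,1)
c,i,hsv,X=snap('w12');H,S,V=hsv[...,0],hsv[...,1],hsv[...,2];blue=(H>100)&(H<125)&(S>120)
comps('blue',blue,X,60)
E
```

```text
t 25.1 hook [0.5144 0.0287 0.2023] yaw 18.9 tilt [0.036 0.003] F [ 0.7 -0.2 -2.2] w 0.0192 q6 -0.4
need [  5.6 206.4  -2.3] turn ccw 1.0
[192.4, 0.4, -74.9] -1.01
blue [77, 0, 136, 94, 4800] rect [ 408.1 -217.1] [ 98.2 235.5] 31.9 mean [ 0.4057 -0.208   0.0023] z [0.0008 0.0023 0.0038]
blue [237, 158, 43, 46, 1200] rect [521.3  29.8] [42.3 41.6] 20.3 mean [0.5174 0.0286 0.1783] z [0.1679 0.1793 0.1805]
blue [375, 244, 27, 27, 499] rect [602.7 304.7] [42.7 41.8] 53.9 mean [0.5993 0.2987 0.0322] z [0.0132 0.0367 0.0385]
```

Emit:
play_rows(moves=[5,0,-2,0,0,11,0,-4.3,0,0,17,0,-6.6,0,0,19,0,-7.4,0,0,19,0,-7.4,0,0,19,0,-7.4,0,0,19,0,-7.4,0,0,19,0,-7.4,0,0,19,0,-7.4,0,0,17,0,-6.6,0,0,11,0,-4.3,0,0,5,0,-2,0,0,0,0,0,0,0])

```text
t: 26.78
tcp_pos: [0.5219, 0.2405, 0.3259]
tool_rot: [-0.996, -1.435, 1.48]
contact_force: [0.3, -0.0, -2.5]
width: 0.0188
```

```bash
python3 - <<'E'
from h import *
goto([.52,.235,.078],19.9,1)
E
```

```text
t 26.77 hook [0.5144 0.24   0.1961] yaw 19.3 tilt [0.044 0.001] F [ 0.3 -0.  -2.5] w 0.0188 q6 -0.03
need [   5.6   -5.  -118.1] turn ccw 0.6
[-7.3, 117.9, -7.6] -0.57
```

Emit:
play_rows(moves=[-1,10,-1,0,0,-1,20,-1,0,0,-1,20,-1,0,0,-1,20,-1,0,0,-1,20,-1,0,0,-1,16,-1,0,0,-1,10,-1,0,0,0,0,0,0,0])

```text
t: 27.78
tcp_pos: [0.5269, 0.2292, 0.2024]
tool_rot: [-1.001, -1.426, 1.476]
contact_force: [-0.2, 0.4, -1.6]
width: 0.0189
```

```bash
python3 - <<'E'
from h import *
goto([.52,.235,.047],19.9,1)
c,i,hsv,X=snap('w13');H,S,V=hsv[...,0],hsv[...,1],hsv[...,2];blue=(H>100)&(H<125)&(S>120)
comps('blue',blue,X,200)
E
```

```text
t 27.77 hook [0.5191 0.2284 0.0727] yaw 18.8 tilt [0.046 0.003] F [-0.2  0.4 -1.6] w 0.0189 q6 -0.04
need [  0.9   6.6 -25.7] turn ccw 1.1
[5.8, 25.5, -4.0] -1.06
blue [0, 0, 66, 42, 921] rect [ 411.  -155.4] [ 32.8 136.7] 29.9 mean [ 0.4158 -0.1605  0.0022] z [0.0008 0.0022 0.0035]
blue [237, 158, 43, 46, 1181] rect [525.7 229.6] [42.2 41.5] 19.4 mean [0.522  0.2279 0.0489] z [0.0399 0.0496 0.0509]
```

Lower fully, withdraw along hook −x (tool +z) and lift.

Emit:
play_rows(moves=[0,6,0,0,0,0,7,0,0,0,0,7,0,0,0,0,6,0,0,0,0,0,0,0,0,0,0,0,0,0])

```text
t: 28.58
tcp_pos: [0.5276, 0.2296, 0.1773]
tool_rot: [-1.004, -1.43, 1.474]
contact_force: [-1.1, 0.8, -0.9]
width: 0.0188
```

```bash
python3 - <<'E'
from h import *
goto([.52,.235,.047],19.9,1)
c,i,hsv,X=snap('w14');H,S,V=hsv[...,0],hsv[...,1],hsv[...,2];blue=(H>100)&(H<125)&(S>120)
comps('blue',blue,X,200)
q=(np.hypot(X[...,0]-.526,X[...,1]-.23)<.024)&(X[...,2]>.054)&(X[...,2]<.069);comps('loop',q,X,5)
E
```

```text
t 28.57 hook [0.5205 0.2291 0.0475] yaw 18.9 tilt [0.041 0.002] F [-1.1  0.8 -0.9] w 0.0188 q6 -0.04
need [-0.5  6.  -0.5] turn ccw 1.0
[5.8, 0.4, -1.6] -1.04
blue [0, 0, 47, 31, 578] rect [ 411.  -148.3] [30.6 96.1] 24.9 mean [ 0.4143 -0.1564  0.0021] z [0.0007 0.0021 0.0035]
blue [236, 161, 46, 48, 1279] rect [528.2 231.1] [42.4 42.6] 19.4 mean [0.5241 0.2292 0.0364] z [0.0273 0.0371 0.0383]
loop [256, 182, 7, 7, 32] rect [520.9 228.9] [2.  5.3] 15.9 mean [0.5209 0.2289 0.062 ] z [0.0549 0.0627 0.0683]
loop [263, 189, 14, 9, 71] rect [525.  239.8] [ 3.9 11.6] 25.9 mean [0.5249 0.2397 0.0647] z [0.0581 0.0658 0.0675]
loop [241, 191, 15, 8, 74] rect [532.4 222.7] [ 3.9 12.5] 20.4 mean [0.5322 0.2223 0.0646] z [0.0575 0.0656 0.0676]
```

Emit:
play_rows(moves=[0,0.3,8,0,0,0,0.3,8,0,0,0,0.3,8,0,0,0,0.3,8,0,0,0,0,0,0,0,0,-20,0,0,0,0,-25,0,0,0,0,-25,0,0,0,0,-25,0,0,0,0,-25,0,0,0,0,-15,0,0,0,0,0,0,0,0])

```text
t: 30.12
tcp_pos: [0.4997, 0.2191, 0.3166]
tool_rot: [-1.005, -1.432, 1.473]
contact_force: [1.3, -0.2, -1.8]
width: 0.0191
```

```bash
python3 - <<'E'
from h import *
goto([.6055,-.3135,.18],-1,1)
c,i,hsv,X=snap('w15');H,S,V=hsv[...,0],hsv[...,1],hsv[...,2];blue=(H>100)&(H<125)&(S>120)
comps('blue',blue,X,200)
q=(X[...,2]>.055)&(X[...,2]<.072)&(np.abs(X[...,0]-.56)<.08)&(np.abs(X[...,1]-.27)<.09);comps('loop',q,X,5)
c,i,hsv,X=snap('t15','top');H,S,V=hsv[...,0],hsv[...,1],hsv[...,2];blue=(H>100)&(H<125)&(S>120)
comps('topblue',blue,X,30)
E
```

```text
t 30.12 hook [0.4928 0.2186 0.1868] yaw 18.8 tilt [0.039 0.001] F [ 1.3 -0.2 -1.8] w 0.0191 q6 -0.05
need [ 112.3 -533.1   -6.8] turn ccw -19.8
[-539.9, 7.2, 73.3] 19.84
blue [4, 0, 98, 86, 2821] rect [ 408.2 -216. ] [ 96.4 235.6] 32.0 mean [ 0.4067 -0.2029  0.0022] z [0.0007 0.0022 0.0037]
blue [244, 167, 30, 31, 506] rect [526.  228.5] [50.1 43. ] 53.2 mean [0.5229 0.229  0.037 ] z [0.0341 0.037  0.0384]
loop [247, 187, 9, 5, 27] rect [532.6 222.2] [ 4.1 11.1] 24.4 mean [0.5319 0.2221 0.0645] z [0.0582 0.0658 0.068 ]
loop [263, 186, 8, 5, 26] rect [524.2 241.2] [3.  9.8] 22.0 mean [0.5239 0.2412 0.0643] z [0.0572 0.0656 0.068 ]
topblue [150, 195, 15, 15, 143] rect [525.  226.1] [42.  42.1] 76.4 mean [0.5231 0.2238 0.0375] z [0.028  0.0382 0.0423]
topblue [257, 214, 77, 62, 1582] rect [ 404.6 -221.5] [ 97.6 236.5] 31.9 mean [ 0.4033 -0.2219  0.0045] z [0.0005 0.0045 0.0084]
```

Emit:
play_rows(moves=[-5,0,0,9.9,0,-10,0,-2,9.9,0,-40,0,-8.5,0,0,-40,0,-8.5,0,0,-40,0,-8.5,0,0,-40,0,-8.5,0,0,-40,0,-8.5,0,0,-40,0,-8.5,0,0,-40,0,-8.5,0,0,-40,0,-8.5,0,0,-40,0,-8.5,0,0,-40,0,-8.5,0,0,-40,0,-8.5,0,0,-40,0,-8.5,0,0,-25,0,-6,0,0,0,0,0,0,0,0,0,0,0,0])

```text
t: 32.35
tcp_pos: [0.6015, -0.3159, 0.2896]
tool_rot: [-1.166, -1.154, 1.23]
contact_force: [-0.6, -0.2, -0.9]
width: 0.0189
```

```bash
python3 - <<'E'
from h import *
goto([.6055,-.3135,.18],-1,1)
E
```

```text
t 32.35 hook [ 0.5904 -0.3142  0.1601] yaw -1.5 tilt [ 0.072 -0.01 ] F [-0.6 -0.2 -0.9] w 0.0189 q6 -0.55
need [15.1  0.7 19.9] turn ccw 0.5
[0.9, -20.8, -13.8] -0.46
```

Emit:
play_rows(moves=[0.7,0,-8,0,0,0,0,0,0,0,0,18,-1.2,0,0,0,20,-1.3,0,0,0,20,-1.3,0,0,0,20,-1.3,0,0,0,20,-1.3,0,0,0,12,-1,0,0,0,0,0,0,0])

```text
t: 33.48
tcp_pos: [0.6086, -0.3057, 0.179]
tool_rot: [-1.162, -1.162, 1.237]
contact_force: [-0.8, 0.1, -0.8]
width: 0.0189
```

```bash
python3 - <<'E'
from h import *
goto([.600,-.3135,.0305],-1,1)
c,i,hsv,X=snap('w16');H,S,V=hsv[...,0],hsv[...,1],hsv[...,2];z=X[...,2]
comps('bar',(H>3)&(H<20)&(S>150)&(V>60)&(z<.16),X,30)
comps('rails',(np.hypot(X[...,0]-.605,X[...,1]+.3135)<.06)&(z>.12)&(z<.133),X,40)
E
```

```text
t 33.48 hook [ 0.5976 -0.3041  0.0495] yaw -0.9 tilt [ 0.07 -0.01] F [-0.8  0.1 -0.8] w 0.0189 q6 -0.54
need [  2.4  -9.4 -19. ] turn ccw -0.1
[-9.4, 18.8, -3.6] 0.1
bar [203, 218, 40, 24, 546] rect [ 605.4 -324.9] [12.8 23.1] 3.7 mean [ 0.6035 -0.3278  0.1571] z [0.1536 0.1576 0.1587]
bar [274, 219, 40, 24, 528] rect [ 605.5 -285.4] [23.5 12.6] 84.2 mean [ 0.6039 -0.2821  0.1573] z [0.1537 0.1578 0.1591]
rails [172, 167, 54, 89, 3752] rect [ 604.6 -344.4] [34.6 60.6] 88.6 mean [ 0.599  -0.3457  0.1281] z [0.1269 0.1282 0.1293]
rails [266, 168, 56, 90, 2733] rect [ 605.8 -282.4] [34.7 60.7] 88.7 mean [ 0.5928 -0.2814  0.1281] z [0.1269 0.1282 0.1293]
rails [255, 206, 9, 10, 60] rect [ 602.7 -304.3] [5.4 2.9] 84.8 mean [ 0.6027 -0.3044  0.1267] z [0.1212 0.1268 0.1322]
```

Emit:
play_rows(moves=[-9,0,0,0,0,0,0,0,0,0,-0.5,9,-0.6,0,0,0,7,-0.5,0,0,0,0,0,0,0])

```text
t: 34.15
tcp_pos: [0.6102, -0.3172, 0.1651]
tool_rot: [-1.168, -1.163, 1.236]
contact_force: [0.1, -0.5, -0.8]
width: 0.0191
```

```bash
python3 - <<'E'
from h import *
goto([.600,-.3135,.0305],-1,1)
E
```

```text
t 34.15 hook [ 0.5998 -0.316   0.0355] yaw -0.9 tilt [ 0.066 -0.007] F [ 0.1 -0.5 -0.8] w 0.0191 q6 -0.55
need [ 0.2  2.5 -5. ] turn ccw -0.1
[2.5, 4.9, -0.5] 0.06
```

Emit:
play_rows(moves=[2,4.5,0,0,0,0,0,0,0,0,0,0,0,0,0.5,0,0,0,0,0.5,0,0,0,0,0.5,0,0,0,0,0.5,0,-15,0,0,0.6,0,-25,0,0,0.6,0,-25,0,0,0.6,0,-25,0,0,0.6,0,-25,0,0,0.6,0,0,0,0,0.6])

```text
t: 35.65
tcp_pos: [0.6175, -0.3149, 0.2853]
tool_rot: [-1.175, -1.166, 1.236]
contact_force: [-0.1, 0.1, 0.5]
width: 0.0514
```

```bash
python3 - <<'E'
from h import *
p,R,s=tool();print(s['t'],p.round(4),R.round(3),s['contact_force'].round(1))
c,i,hsv,X=snap('w17');H,S,V=hsv[...,0],hsv[...,1],hsv[...,2];z=X[...,2]
orange=(H>3)&(H<20)&(S>150)&(V>60)
comps('grip',orange&(z>.165),X);comps('bar',orange&(z<.15)&(z>.13),X)
m=(np.hypot(X[...,0]-.41,X[...,1]+.215)<.14)
comps('edge',m&(z>.0085)&(z<.05),X,100);comps('grip',m&(z>.03)&(z<.06),X,30)
comps('mat',m&(H>100)&(H<125)&(S>150),X,100)
c,i,hsv,X=snap('t17','top');H,S,V=hsv[...,0],hsv[...,1],hsv[...,2];z=X[...,2]
comps('blue',(H>100)&(H<125)&(S>120),X,30);comps('edge',(np.hypot(X[...,0]-.41,X[...,1]+.215)<.14)&(z>.01)&(z<.05),X,100)
comps('green',(H>50)&(H<85)&(S>150)&(V>90),X);comps('red',((H<4)|(H>176))&(S>150)&(V>90),X)
E
```

```text
35.65 [ 0.6175 -0.3149  0.2853] [[ 0.002 -0.053 -0.999]
 [ 1.    -0.005  0.002]
 [-0.005 -0.999  0.053]] [-0.1  0.1  0.5]
grip [248, 172, 23, 25, 519] rect [ 607.9 -314. ] [18.6 19.6] 89.8 mean [ 0.6071 -0.3143  0.1739] z [0.1721 0.1741 0.1753]
bar [227, 171, 22, 14, 271] rect [ 607.5 -334.9] [20.1 13. ] 86.8 mean [ 0.6074 -0.335   0.1381] z [0.1367 0.1381 0.1394]
bar [269, 171, 22, 13, 261] rect [ 606.7 -294.4] [21.  13.5] 89.4 mean [ 0.6074 -0.2939  0.1383] z [0.1368 0.1383 0.1394]
edge [264, 0, 124, 58, 2547] rect [ 409.2 -215.1] [ 31.4 191.4] 25.8 mean [ 0.4143 -0.2228  0.0175] z [0.011  0.0127 0.0406]
edge [398, 61, 16, 32, 367] rect [ 482.4 -107.8] [ 3.1 43.7] 82.5 mean [ 0.4819 -0.1078  0.0301] z [0.0111 0.0302 0.0478]
grip [317, 7, 33, 23, 451] rect [ 409.3 -215.6] [21.  41.3] 26.0 mean [ 0.411  -0.2169  0.0394] z [0.0329 0.0401 0.0417]
grip [405, 60, 12, 32, 289] rect [ 482.6 -107.8] [ 3.1 43.5] 82.5 mean [ 0.4822 -0.1079  0.0455] z [0.032  0.0452 0.0587]
mat [240, 0, 99, 92, 3349] rect [ 430.4 -253.1] [ 95.7 152.9] 32.1 mean [ 0.4422 -0.2758  0.0024] z [0.001  0.0024 0.0038]
blue [128, 172, 16, 14, 155] rect [599.2 301.7] [41.7 41.5] 66.1 mean [0.5972 0.299  0.0372] z [0.0239 0.0376 0.0438]
blue [150, 195, 15, 14, 145] rect [525.  225.9] [42.8 42. ] 57.8 mean [0.524  0.2235 0.0378] z [0.0258 0.038  0.0425]
green [338, 108, 25, 18, 206] rect [ 825.1 -397.9] [50.  83.2] 11.8 mean [ 0.8297 -0.3924  0.058 ] z [0.0542 0.058  0.0617]
green [178, 121, 12, 10, 41] rect [786.7 159.8] [21.9 33.9] 45.9 mean [0.7884 0.1586 0.0223] z [0.0188 0.0224 0.0264]
green [147, 233, 11, 10, 84] rect [411.  236.7] [29.9 31.2] 28.2 mean [0.4116 0.2364 0.0237] z [0.0199 0.024  0.0268]
red [174, 234, 11, 10, 90] rect [410.8 151.4] [28.7 31.8] 2.3 mean [0.4111 0.1509 0.0238] z [0.0191 0.0238 0.028 ]
```

Emit:
play_rows(moves=[0,0,10,10.5,0.6,0,0,20,10.5,0.6,0,0,20,10.5,0.6,0,0,10,10.5,0.6,0,0,0,10.5,0.6,0,0,0,10.5,0.6,0,0,0,0,0.6,0,0,0,0,0.6])

```text
t: 36.75
tcp_pos: [0.5528, -0.2942, 0.2734]
tool_rot: [-1.517, -0.293, 0.404]
contact_force: [0.2, 0.1, -0.0]
width: 0.0511
```

```bash
cat >> h.py <<'E'
def go(tgt,yaw,n=1):
    p,R,s=tool();y=np.degrees(np.arctan2(R[1,0],R[0,0]));t=(yaw-y+180)%360-180;d=np.array(tgt)-p
    print('t',round(s['t'],2),'tcp',p.round(4),'yaw',y.round(1),'tilt',R[:2,1].round(3),'F',s['contact_force'].round(1),'w',round(s['width'],4),'q6',s['joint_pos'][5].round(2));print('need',(d*1000).round(1),'turn',t.round(1));plan(d,t,n,R)
E
python3 - <<'E'
from h import *
go([.409,-.2155,.10],25.9)
E
```

```text
t 36.75 tcp [ 0.5528 -0.2942  0.2734] yaw 25.6 tilt [-0.074  0.008] F [ 0.2  0.1 -0. ] w 0.0511 q6 0.55
need [-143.8   78.7 -173.4] turn 0.3
[-84.5, 184.2, 126.0] -0.27
```

Emit:
play_rows(moves=[-21,45,31,0,0.6,-21,45,31,0,0.6,-21,45,31,0,0.6,-21,40,31,0,0.6,0,0,0,0,0.6,0,0,0,0,0.6])

```text
t: 37.5
tcp_pos: [0.4052, -0.2142, 0.1008]
tool_rot: [-1.513, -0.301, 0.414]
contact_force: [0.6, -0.3, 0.2]
width: 0.0514
```

```bash
python3 - <<'E'
from h import *
go([.409,-.2155,.10],25.9)
c,i,hsv,X=snap('w18');z=X[...,2]
comps('block',(np.hypot(X[...,0]-.41,X[...,1]+.215)<.06)&(z>.03)&(z<.06),X,30)
E
```

```text
t 37.5 tcp [ 0.4052 -0.2142  0.1008] yaw 26.3 tilt [-0.076  0.01 ] F [ 0.6 -0.3  0.2] w 0.0514 q6 0.51
need [ 3.8 -1.3 -0.8] turn -0.4
[2.9, 0.5, -2.9] 0.43
block [253, 187, 28, 59, 1585] rect [ 409.3 -215.1] [18.8 40.4] 26.2 mean [ 0.4084 -0.2135  0.0398] z [0.038  0.0401 0.0412]
```

Emit:
play_rows(moves=[3.7,35,-3,0,0.6,3.7,32,-3,0,0.6,0,0,0,0,0.6,0,0,0,0,0.6])

```text
t: 38.05
tcp_pos: [0.4206, -0.2231, 0.0382]
tool_rot: [-1.526, -0.313, 0.408]
contact_force: [0.5, 1.1, 0.1]
width: 0.0514
```

```bash
python3 - <<'E'
from h import *
go([.409,-.2153,.031],26)
E
```

```text
t 38.05 tcp [ 0.4206 -0.2231  0.0382] yaw 26.4 tilt [-0.062  0.   ] F [0.5 1.1 0.1] w 0.0514 q6 0.51
need [-11.6   7.8  -7.2] turn -0.4
[-6.5, 7.9, 11.9] 0.42
```

Emit:
play_rows(moves=[-6.5,0,12,0.4,0.6,0,0,0,0,0.6,0.5,7,-0.2,0,0.6,0,0,0,0,0.6])

```text
t: 38.55
tcp_pos: [0.4112, -0.2161, 0.0349]
tool_rot: [-1.531, -0.311, 0.399]
contact_force: [0.0, -0.8, -0.4]
width: 0.0516
```

```bash
python3 - <<'E'
from h import *
go([.409,-.2153,.031],26)
E
```

```text
t 38.55 tcp [ 0.4112 -0.2161  0.0349] yaw 26.0 tilt [-0.057 -0.003] F [ 0.  -0.8 -0.4] w 0.0516 q6 0.52
need [-2.2  0.8 -3.9] turn -0.0
[-1.4, 4.0, 1.6] 0.0
```

Emit:
play_rows(moves=[-1.4,3.5,1.6,0,0.6,0,0,0,0,0.6,0,0,0,0,0,0,0,0,0,0,0,0,0,0,0,0,0,0,0,0], grip_force=70)

```text
t: 39.3
tcp_pos: [0.4088, -0.2153, 0.0314]
tool_rot: [-1.531, -0.31, 0.399]
contact_force: [-0.5, 0.7, 0.2]
width: 0.0188
```

```bash
python3 - <<'E'
from h import *
go([.409,-.2153,.25],-6.5)
E
```

```text
t 39.3 tcp [ 0.4088 -0.2153  0.0314] yaw 26.0 tilt [-0.057 -0.003] F [-0.5  0.7  0.2] w 0.0188 q6 0.52
need [ 2.000e-01 -0.000e+00  2.186e+02] turn -32.5
[-11.3, -218.3, 4.7] 32.5
```

Emit:
play_rows(moves=[0,-25,0,0,0,-1,-50,0,0,0,-2,-50,0,0,0,-2,-50,1,0,0,0,-20,0,8.1,0,0,0,0,8.1,0,0,0,0,8.1,0,0,0,0,8.1,0,0,0,0,0,0,0,0,0,0,0])

```text
t: 40.55
tcp_pos: [0.4115, -0.2131, 0.2267]
tool_rot: [-1.567, 0.153, -0.046]
contact_force: [0.4, 0.3, -4.2]
width: 0.0187
```

```bash
python3 - <<'E'
from h import *
go([.561,-.0215,.20],-6.5)
E
```

```text
t 40.55 tcp [ 0.4115 -0.2131  0.2267] yaw -7.3 tilt [-0.068  0.005] F [ 0.4  0.3 -4.2] w 0.0187 q6 1.11
need [149.5 191.6 -26.7] turn 0.8
[125.6, 17.6, 209.1] -0.78
```

Emit:
play_rows(moves=[10,0,17,0,0,21,2,35,0,0,21,3,35,0,0,21,3,35,0,0,21,3,35,0,0,21,3,35,0,0,10,0,16,0,0,0,0,0,0,0,0,0,0,0,0])

```text
t: 41.68
tcp_pos: [0.5629, -0.0178, 0.2002]
tool_rot: [-1.569, 0.149, -0.035]
contact_force: [0.4, 0.1, -3.1]
width: 0.0189
```

```bash
python3 - <<'E'
from h import *
go([.561,-.0215,.14],-6.5)
c,i,hsv,X=snap('w19');H,S,V=hsv[...,0],hsv[...,1],hsv[...,2];z=X[...,2]
p,R,s=tool();b=p[2]-.027
m=(np.hypot(X[...,0]-p[0],X[...,1]-p[1])<.12)
comps('edge',m&(z>b-.005)&(z<b+.025),X,100)
comps('red',m&((H<8)|(H>174))&(S>150),X)
comps('land',m&(z>.096)&(z<.106)&(S<45),X,60);comps('top',m&(z>.088)&(z<.106),X,100)
E
```

```text
t 41.67 tcp [ 0.5629 -0.0178  0.2002] yaw -6.7 tilt [-0.072  0.004] F [ 0.4  0.1 -3.1] w 0.0189 q6 1.55
need [ -1.9  -3.7 -60.2] turn 0.2
[2.9, 60.1, -3.6] -0.22
edge [226, 60, 65, 173, 9356] rect [569.   33.1] [87.1 31.7] 84.1 mean [0.5694 0.036  0.1807] z [0.1785 0.1802 0.1844]
edge [235, 294, 48, 27, 1036] rect [557.6 -65.7] [21.5 29.7] 81.9 mean [ 0.5574 -0.0657  0.1829] z [0.1816 0.183  0.1841]
red [230, 61, 59, 57, 3268] rect [572.2  61.3] [28.9 29.2] 83.4 mean [0.5723 0.0611 0.1795] z [0.1781 0.1795 0.1809]
land [287, 85, 10, 141, 553] rect [585.8  10. ] [114.4   4.9] 82.2 mean [0.5855 0.0118 0.0983] z [0.0972 0.0983 0.0994]
top [287, 81, 90, 192, 9323] rect [616.5 -16.8] [168.4  71.8] 83.4 mean [ 6.21e-01 -1.00e-04  9.27e-02] z [0.0911 0.0923 0.0977]
top [158, 82, 74, 191, 7371] rect [502.7  -7. ] [175.1  62.2] 83.0 mean [0.5002 0.0097 0.0923] z [0.0911 0.0923 0.0936]
```

Emit:
play_rows(moves=[0,15,-3,0,0,0,15,0,0,0,0,15,0,0,0,0,10,0,0,0,0,0,0,0,0])

```text
t: 42.35
tcp_pos: [0.5553, -0.0251, 0.1414]
tool_rot: [-1.569, 0.155, -0.038]
contact_force: [-0.8, -0.3, -3.0]
width: 0.0188
```

```bash
python3 - <<'E'
from h import *
go([.5612,-.0212,.1285],-6.5)
E
```

```text
t 42.35 tcp [ 0.5553 -0.0251  0.1414] yaw -7.1 tilt [-0.074  0.003] F [-0.8 -0.3 -3. ] w 0.0188 q6 1.54
need [  5.9   3.9 -12.9] turn 0.6
[6.4, 12.4, 4.7] -0.58
```

Emit:
play_rows(moves=[5.5,0,4.5,-0.5,0,0,0,0,0,0,0.8,8,0,0,0,0,0,0,0,0])

```text
t: 42.85
tcp_pos: [0.5632, -0.0214, 0.1338]
tool_rot: [-1.569, 0.145, -0.034]
contact_force: [-0.2, 0.4, -3.1]
width: 0.0186
```

```bash
python3 - <<'E'
from h import *
go([.5612,-.0212,.1285],-6.5)
E
```

```text
t 42.85 tcp [ 0.5632 -0.0214  0.1338] yaw -6.5 tilt [-0.071  0.003] F [-0.2  0.4 -3.1] w 0.0186 q6 1.54
need [-2.   0.2 -5.3] turn 0.0
[-1.7, 5.4, 0.0] -0.04
```

Emit:
play_rows(moves=[-2,4,0,0,0,0,0,0,0,0,0,1,0,0,0,0,0,0,0,0])

```text
t: 43.35
tcp_pos: [0.5612, -0.0213, 0.1296]
tool_rot: [-1.569, 0.144, -0.035]
contact_force: [-0.6, 0.0, -0.7]
width: 0.0191
```

Emit:
play_rows(moves=[0,0,0,0,0.4,0,0,0,0,0.5,0,0,0,0,0.6,0,0,0,0,0.6,0,-20,0,0,0.6,0,-25,0,0,0.6,0,-30,0,0,0.6,0,0,0,0,0.6,0,0,0,0,0.6])

```text
t: 44.48
tcp_pos: [0.5666, -0.0215, 0.2061]
tool_rot: [-1.57, 0.144, -0.035]
contact_force: [0.1, -0.2, -0.1]
width: 0.0512
```

```bash
cat >> h.py <<'E'
def edgecheck(k,c0=(.561,-.0215)):
    c,i,hsv,X=snap(k);H,S,V=hsv[...,0],hsv[...,1],hsv[...,2];z=X[...,2]
    m=(np.hypot(X[...,0]-c0[0],X[...,1]-c0[1])<.115)
    comps('edge',m&(z>.1045)&(z<.13)&(S<60),X,80);comps('block',m&(z>.13)&(z<.145),X,50)
    comps('red',m&((H<8)|(H>174))&(S>150),X,60);comps('black',m&(V<60)&(z>.1)&(z<.125),X,60)
E
python3 - <<'E'
from h import *
edgecheck('w20')
go([.569,.047,.17],-6.5)
E
```

```text
edge [239, 115, 39, 180, 4971] rect [559.1 -36.9] [160.4  29.9] 83.5 mean [ 0.5607 -0.028   0.1088] z [0.1072 0.1083 0.1098]
block [242, 179, 29, 55, 1461] rect [561.  -21.4] [40.5 20. ] 82.8 mean [ 0.5614 -0.0196  0.1359] z [0.1343 0.1361 0.1372]
red [240, 77, 38, 37, 1329] rect [570.1  57.8] [27.6 28.2] 83.9 mean [0.5699 0.0575 0.1083] z [0.1072 0.1083 0.1095]
black [245, 174, 25, 4, 74] rect [563.4  -1.7] [ 0.7 17.6] 82.6 mean [ 0.5636 -0.0017  0.1197] z [0.1149 0.1198 0.1248]
black [243, 268, 32, 26, 773] rect [ 552.1 -101.5] [28.1 28.5] 82.1 mean [ 0.5521 -0.1009  0.1083] z [0.1073 0.1083 0.1092]
t 44.52 tcp [ 0.5667 -0.0215  0.2062] yaw -6.5 tilt [-0.069  0.002] F [0.4 0.7 0.5] w 0.0511 q6 1.54
need [  2.3  68.5 -36.2] turn 0.0
[-3.0, 36.1, 68.5] -0.03
```

Emit:
play_rows(moves=[-1,0,25,0,0,-1,0,25,0,0,-1,0,24,0,0,0,20,0,0,0,0,20,0,0,0,0,0,0,0,0])

```text
t: 45.28
tcp_pos: [0.5649, 0.0548, 0.1579]
tool_rot: [-1.57, 0.153, -0.026]
contact_force: [0.3, -0.6, -0.6]
width: -0.0001
```

```bash
python3 - <<'E'
from h import *
go([.5695,.0531,.125],-6.5)
E
```

```text
t 45.27 tcp [0.5649 0.0548 0.1579] yaw -6.6 tilt [-0.081  0.003] F [ 0.3 -0.6 -0.6] w -0.0001 q6 1.67
need [  4.6  -1.7 -32.9] turn 0.1
[7.3, 32.4, -1.0] -0.07
```

Emit:
play_rows(moves=[3,15,-0.5,0,0,3,14,-0.5,0,0,0,0,0,0,0,0,4,0,0,0,0,3,0,0,0,0,0,0,0,0])

```text
t: 46.02
tcp_pos: [0.5692, 0.0526, 0.1219]
tool_rot: [-1.57, 0.151, -0.029]
contact_force: [0.1, -0.4, 0.3]
width: 0.0004
```

Emit:
play_rows(moves=[0,3,0,0,0,0,3,0,0,0,0,3,0,0,0])

```text
t: 46.4
tcp_pos: [0.5697, 0.0526, 0.1211]
tool_rot: [-1.57, 0.146, -0.035]
contact_force: [-6.9, 0.0, 17.8]
width: 0.0002
```

Emit:
play_rows(moves=[0,2.5,0,0,0,0,2.5,0,0,0])

```text
t: 46.65
tcp_pos: [0.5696, 0.0526, 0.1211]
tool_rot: [-1.571, 0.143, -0.038]
contact_force: [-4.2, 0.1, 14.8]
width: -0.0
```

```bash
python3 - <<'E'
from h import *
p,R,s=tool();print(p,s['contact_force'])
edgecheck('w21')
c,i,hsv,X=snap('s21','side');z=X[...,2];H,S,V=hsv[...,0],hsv[...,1],hsv[...,2]
m=(np.hypot(X[...,0]-.561,X[...,1]+.0215)<.115)&(z>.098)&(z<.125)
comps('sblack',m&(V<60),X,20);comps('sred',m&((H<8)|(H>174))&(S>150),X,20)
E
```

```text
[0.5696327  0.05258155 0.12112605] [-4.22586464  0.05306353 14.79347514]
edge [229, 227, 59, 24, 717] rect [568.9  60.4] [32.  10.5] 10.1 mean [0.5722 0.0621 0.1228] z [0.1151 0.1232 0.1293]
edge [253, 302, 11, 19, 169] rect [564.1   5.8] [15.6  6.3] 88.1 mean [0.5645 0.0055 0.1082] z [0.1074 0.1082 0.1091]
block [226, 241, 65, 20, 742] rect [572.8  62.2] [ 5.8 27.9] 84.1 mean [0.5729 0.0626 0.1367] z [0.1308 0.1362 0.1442]
red [229, 203, 56, 38, 1519] rect [570.4  64.1] [19.1 28.7] 84.8 mean [0.5706 0.0671 0.1078] z [0.1041 0.1082 0.1092]
black [255, 227, 7, 11, 70] rect [572.   64.2] [1.  3.5] 86.6 mean [0.572  0.0641 0.1194] z [0.1142 0.1194 0.1243]
black [230, 236, 15, 9, 103] rect [561.7  61. ] [1.3 6.2] 82.9 mean [0.5618 0.0611 0.1208] z [0.1167 0.121  0.1247]
black [272, 236, 15, 10, 121] rect [581.7  58.8] [1.1 6.8] 84.1 mean [0.5815 0.0589 0.1204] z [0.1153 0.1207 0.1247]
sblack [270, 194, 9, 7, 51] rect [ 545.3 -105.6] [27.7 22.4] 81.0 mean [ 0.5449 -0.1083  0.1074] z [0.104  0.1078 0.1104]
```

Emit:
play_rows(moves=[0,-20,0,0,0,0,-25,0,0,0,0,-10,0,0,0,0,0,-30,0,0,0,0,-40,0,0,0,0,-40,0,0,0,0,-38,0,0,0,0,0,0,0])

```text
t: 47.75
tcp_pos: [0.5566, -0.0979, 0.1762]
tool_rot: [-1.57, 0.14, -0.036]
contact_force: [-0.4, 0.6, -0.4]
width: -0.0002
```

```bash
python3 - <<'E'
from h import *
edgecheck('w22')
go([.5525,-.096,.125],-6.5)
E
```

```text
edge [234, 5, 46, 228, 7459] rect [558.9 -36.6] [160.4  30. ] 83.6 mean [ 0.5598 -0.0364  0.1084] z [0.1072 0.1083 0.1095]
block [236, 63, 36, 69, 2395] rect [560.8 -21.8] [39.8 20.1] 83.4 mean [ 0.5609 -0.0218  0.1361] z [0.1347 0.1362 0.1373]
red [236, 0, 43, 5, 163] rect [568.5  44.8] [ 3.5 28. ] 82.5 mean [0.5678 0.0451 0.1084] z [0.1072 0.1084 0.1097]
black [236, 194, 42, 38, 1371] rect [ 551.9 -100.9] [28.4 29.1] 84.1 mean [ 0.552  -0.0992  0.1082] z [0.1073 0.1082 0.1092]
t 47.8 tcp [ 0.5566 -0.0966  0.1762] yaw -6.4 tilt [-0.067  0.002] F [0.4 0.2 0.2] w 0.0002 q6 1.41
need [ -4.1   0.6 -51.2] turn -0.1
[-0.7, 51.3, 0.4] 0.14
```

Emit:
play_rows(moves=[0,20,0,0,0,0,20,0,0,0,0,10,0,0,0,0,0,0,0,0,0,2.5,0,0,0,0,2.5,0,0,0])

```text
t: 48.55
tcp_pos: [0.5541, -0.0925, 0.1211]
tool_rot: [-1.569, 0.134, -0.032]
contact_force: [-4.4, 1.4, 13.2]
width: -0.0004
```

Emit:
play_rows(moves=[0,2.5,0,0,0,0,2.5,0,0,0,0,2.5,0,0,0])

```text
t: 48.92
tcp_pos: [0.554, -0.0925, 0.1211]
tool_rot: [-1.571, 0.13, -0.036]
contact_force: [-5.7, 0.9, 12.1]
width: 0.0002
```

```bash
python3 - <<'E'
from h import *
p,R,s=tool();print(p,s['contact_force'])
c,i,hsv,X=snap('s23','side');z=X[...,2];H,S,V=hsv[...,0],hsv[...,1],hsv[...,2]
m=(np.hypot(X[...,0]-.561,X[...,1]+.0215)<.125)&(z>.098)&(z<.125)
comps('sred',m&((H<8)|(H>174))&(S>150),X,10)
edgecheck('w23')
E
```

```text
[ 0.55403134 -0.09246365  0.12114622] [-5.69987001  0.85489138 12.06841656]
edge [224, 0, 65, 251, 9883] rect [559.9 -32.4] [129.   31.2] 83.9 mean [ 0.5609 -0.0323  0.1094] z [0.1072 0.1084 0.1201]
block [226, 56, 52, 101, 5128] rect [560.8 -21.9] [39.9 20. ] 83.6 mean [ 0.561  -0.0218  0.1362] z [0.135  0.1362 0.1373]
block [226, 241, 65, 20, 752] rect [557.1 -82.9] [ 5.5 27.7] 84.3 mean [ 0.5571 -0.0823  0.1368] z [0.1308 0.1363 0.1444]
black [255, 227, 8, 11, 66] rect [556.5 -81.1] [1.3 3.8] 79.1 mean [ 0.5563 -0.0809  0.1192] z [0.1141 0.1192 0.124 ]
black [228, 233, 17, 16, 188] rect [542.  -87.1] [15.3  6.2] 37.6 mean [ 0.5439 -0.0857  0.1151] z [0.1077 0.1165 0.1241]
black [272, 235, 15, 11, 136] rect [565.7 -87.2] [3.8 6.8] 77.7 mean [ 0.5658 -0.0863  0.1191] z [0.1082 0.1199 0.1246]
```

Emit:
play_rows(moves=[0,-20,0,0,0,0,-30,0,0,0,0,-15,0,0,0.6,0,0,25,0,0.6,0,0,25,0,0.6,0,0,22,0,0.6,0,0,0,0,0.6,0,0,0,0,0.6])

```text
t: 50.02
tcp_pos: [0.569, -0.0207, 0.193]
tool_rot: [-1.573, 0.123, -0.045]
contact_force: [-0.7, -0.2, 0.1]
width: 0.0514
```

```bash
python3 - <<'E'
from h import *
go([.561,-.0217,.128],-6.5)
E
```

```text
t 50.02 tcp [ 0.569  -0.0207  0.193 ] yaw -6.2 tilt [-0.05  -0.001] F [-0.7 -0.2  0.1] w 0.0514 q6 1.53
need [ -8.  -1. -65.] turn -0.3
[-4.6, 65.3, -1.4] 0.35
```

Emit:
play_rows(moves=[-4,20,0,0,0.6,0,20,0,0,0.6,0,15,0,0,0.6,0,0,0,0,0.6])

```text
t: 50.52
tcp_pos: [0.5629, -0.0238, 0.1376]
tool_rot: [-1.574, 0.125, -0.05]
contact_force: [-1.0, 0.2, -0.4]
width: 0.0512
```

```bash
python3 - <<'E'
from h import *
go([.561,-.0217,.128],-6.5)
E
```

```text
t 50.52 tcp [ 0.5629 -0.0238  0.1376] yaw -6.4 tilt [-0.048 -0.003] F [-1.   0.2 -0.4] w 0.0512 q6 1.53
need [-1.9  2.1 -9.6] turn -0.1
[-1.6, 9.7, 2.0] 0.11
```

Emit:
play_rows(moves=[-1.6,9,2,0,0.6,0,0,0,0,0.6,0,0,0,0,0,0,0,0,0,0,0,0,0,0,0,0,0,0,0,0,0,-15,0,0,0,0,-30,0,0,0,0,-40,0,0,0,0,-20,0,0,0,0,0,0,0,0])

```text
t: 51.9
tcp_pos: [0.5661, -0.0214, 0.2396]
tool_rot: [-1.574, 0.124, -0.051]
contact_force: [0.1, -0.5, -4.5]
width: 0.0185
```

```bash
python3 - <<'E'
from h import *
go([.4085,-.2165,.16],28)
E
```

```text
t 51.9 tcp [ 0.5661 -0.0214  0.2396] yaw -6.4 tilt [-0.047 -0.003] F [ 0.1 -0.5 -4.5] w 0.0185 q6 1.54
need [-157.6 -195.1  -79.6] turn 34.4
[-131.0, 87.4, -210.8] -34.4
```

Emit:
play_rows(moves=[-11,0,-17,0,0,-22,0,-35,0,0,-22,0,-35,0,0,-22,0,-35,0,0,-22,0,-35,0,0,-22,0,-35,0,0,-10,0,-17,0,0,0,0,0,-8.6,0,0,0,0,-8.6,0,0,0,0,-8.6,0,0,0,0,-8.6,0,0,0,0,0,0,0,0,0,0,0])

```text
t: 53.52
tcp_pos: [0.3878, -0.2212, 0.2346]
tool_rot: [-1.51, -0.332, 0.443]
contact_force: [-0.2, 0.6, -3.6]
width: 0.0185
```

```bash
python3 - <<'E'
from h import *
go([.4085,-.2165,.06],28)
E
```

```text
t 53.52 tcp [ 0.3878 -0.2212  0.2346] yaw 28.5 tilt [-0.074  0.007] F [-0.2  0.6 -3.6] w 0.0185 q6 0.44
need [  20.7    4.7 -174.6] turn -0.5
[31.2, 172.6, -12.9] 0.5
```

Emit:
play_rows(moves=[5,30,-3,0,0,5,40,-3,0,0,5,40,-3,0,0,5,40,-2,0,0,3,15,0,0,0,0,0,0,0,0])

```text
t: 54.28
tcp_pos: [0.4006, -0.2199, 0.0635]
tool_rot: [-1.514, -0.324, 0.434]
contact_force: [-0.2, 0.2, -3.0]
width: 0.0187
```

```bash
python3 - <<'E'
from h import *
go([.4085,-.2165,.0315],28)
E
```

```text
t 54.27 tcp [ 0.4006 -0.2199  0.0635] yaw 27.8 tilt [-0.073  0.005] F [-0.2  0.2 -3. ] w 0.0187 q6 0.47
need [  7.9   3.4 -32. ] turn 0.2
[10.5, 31.4, -1.9] -0.15
```

Emit:
play_rows(moves=[5,14,-1,0,0,4,12,0,0,0,0,0,0,0,0,0,3,0,0,0,0,0,0,0,0])

```text
t: 54.9
tcp_pos: [0.4093, -0.2179, 0.0354]
tool_rot: [-1.519, -0.325, 0.43]
contact_force: [-1.5, 0.3, -0.2]
width: 0.0179
```

```bash
python3 - <<'E'
from h import *
go([.4085,-.2165,.0315],28)
E
```

```text
t 54.9 tcp [ 0.4093 -0.2179  0.0354] yaw 27.7 tilt [-0.069  0.001] F [-1.5  0.3 -0.2] w 0.0179 q6 0.49
need [-0.8  1.4 -3.9] turn 0.3
[0.2, 4.0, 1.4] -0.26
```

Emit:
play_rows(moves=[0,1.5,0,0,0,0,0,0,0,0.3,0,0,0,0,0.5,0,0,0,0,0.6,0,0,0,0,0.6,0,-20,0,0,0.6,0,-40,0,0,0.6,0,-50,0,0,0.6,0,-50,0,0,0.6,0,-40,0,0,0.6,0,0,0,0,0.6])

```text
t: 56.28
tcp_pos: [0.4235, -0.2184, 0.2396]
tool_rot: [-1.52, -0.326, 0.429]
contact_force: [-0.1, 0.5, -0.8]
width: 0.0511
```

```bash
python3 - <<'E'
from h import *
go([.415,.240,.2],28)
for cam in('wrist','top'):
    c,i,hsv,X=snap('e24'+cam,cam);H,S,V=hsv[...,0],hsv[...,1],hsv[...,2];z=X[...,2]
    m=(np.hypot(X[...,0]-.41,X[...,1]+.215)<.14)
    comps('edge',m&(z>.009)&(z<.05),X,100);comps('mat',m&(H>100)&(H<125)&(S>150),X,100)
    comps('green',(H>50)&(H<85)&(S>150)&(V>90)&(X[...,0]<.6),X);comps('red',((H<4)|(H>176))&(S>150)&(V>90)&(z>-.02),X)
    n=(np.hypot(X[...,0]-.43,X[...,1]+.006)<.06)&(S<50)&(z<.03);comps('dish',n&(V<130),X,80)
E
```

```text
t 56.27 tcp [ 0.4235 -0.2184  0.2396] yaw 27.7 tilt [-0.067  0.001] F [-0.1  0.5 -0.8] w 0.0511 q6 0.5
need [ -8.5 458.4 -39.6] turn 0.3
[207.7, 40.6, 408.6] -0.28
edge [246, 88, 25, 150, 3530] rect [ 409.6 -218.7] [ 30.1 189.4] 28.0 mean [ 0.4072 -0.2137  0.0171] z [0.011  0.0125 0.0406]
edge [339, 90, 37, 38, 308] rect [ 478.2 -105.9] [18.4 47.7] 57.7 mean [ 0.4764 -0.1043  0.0306] z [0.0115 0.0306 0.0486]
mat [214, 73, 85, 177, 3985] rect [ 407.4 -217.6] [ 94.3 235.2] 32.1 mean [ 0.4029 -0.2504  0.0022] z [0.001  0.0022 0.0035]
red [246, 88, 24, 23, 545] rect [ 371.5 -147.1] [27.7 26.9] 27.7 mean [ 0.3716 -0.1473  0.0124] z [0.0111 0.0124 0.0137]
dish [312, 0, 90, 73, 3452] rect [433.4  -6.3] [85.3 78.5] 83.4 mean [ 0.4358 -0.0093  0.0056] z [0.002  0.0038 0.0117]
edge [268, 239, 28, 22, 211] rect [ 386.5 -180.1] [32.1 99.4] 32.0 mean [ 0.3808 -0.1697  0.0149] z [0.0105 0.0145 0.019 ]
mat [258, 226, 46, 48, 578] rect [ 405.7 -162.6] [ 79.4 186.7] 55.5 mean [ 0.3941 -0.1638  0.0115] z [0.0006 0.0044 0.0087]
green [147, 233, 11, 10, 85] rect [411.9 237.1] [28.6 31.6] 2.4 mean [0.4115 0.2364 0.0234] z [0.019  0.0234 0.027 ]
red [174, 234, 11, 10, 90] rect [411.1 151.9] [28.9 32.1] 1.3 mean [0.411  0.151  0.0235] z [0.0197 0.0233 0.0275]
red [270, 250, 10, 10, 66] rect [ 368.3 -152.3] [24.1 26.5] 27.6 mean [ 0.3684 -0.1523  0.0148] z [0.0106 0.0152 0.019 ]
dish [217, 220, 28, 29, 585] rect [429.9  -4.9] [87.8 78.8] 83.5 mean [ 0.4306 -0.0107  0.0073] z [0.0013 0.0065 0.0148]
```

Emit:
play_rows(moves=[26,0,51,0,0.7,26,0,51,0,0.7,26,0,51,0,0.7,26,0,51,0,0.7,26,0,51,0,0.7,26,0,51,0,0.7,26,0,51,0,0.7,24,0,48,0,0.7,0,0,0,0,0.7,0,0,0,0,0.7])

```text
t: 57.62
tcp_pos: [0.4069, 0.2486, 0.2209]
tool_rot: [-1.511, -0.296, 0.451]
contact_force: [-0.2, 0.2, 0.1]
width: 0.0596
```

```bash
python3 - <<'E'
from h import *
c,i,hsv,X=snap('w25');H,S,V=hsv[...,0],hsv[...,1],hsv[...,2];z=X[...,2]
comps('green',(H>50)&(H<85)&(S>120)&(V>60)&(z<.05),X);comps('red',((H<4)|(H>176))&(S>150)&(V>60)&(z<.05),X)
go([.4155,.241,.10],28)
E
```

```text
green [263, 170, 28, 30, 528] rect [414.7 243.3] [31.2 32. ] 3.7 mean [0.4152 0.2439 0.0219] z [0.0205 0.0221 0.0233]
red [230, 229, 28, 29, 573] rect [414.7 158.3] [32.2 33.1] 8.0 mean [0.4147 0.1593 0.0217] z [0.0192 0.0222 0.0232]
t 57.67 tcp [0.4069 0.2484 0.2209] yaw 27.5 tilt [-0.102  0.002] F [-0.  -0.2 -0.5] w 0.0599 q6 1.48
need [   8.6   -7.4 -120.9] turn 0.5
[15.0, 119.4, -16.4] -0.51
```

Emit:
play_rows(moves=[5,40,-5,0,0.7,5,40,-5,0,0.7,6,40,-5,0,0.7,3,30,-2,0,0.7,0,0,0,0,0.7])

```text
t: 58.3
tcp_pos: [0.4172, 0.2347, 0.0648]
tool_rot: [-1.513, -0.285, 0.441]
contact_force: [0.2, -0.9, 0.4]
width: 0.0597
```

```bash
python3 - <<'E'
from h import *
go([.415,.2437,.020],28)
E
```

```text
t 58.3 tcp [0.4172 0.2347 0.0648] yaw 26.8 tilt [-0.102  0.002] F [ 0.2 -0.9  0.4] w 0.0597 q6 1.46
need [ -2.2   9.  -44.8] turn 1.2
[6.2, 44.8, 6.9] -1.22
```

Emit:
play_rows(moves=[3,0,9,0,0.7,0,0,0,0,0.7,1.5,20,-1,0,0.7,1.5,18,-1,0,0.7,0,0,0,0,0.7])

```text
t: 58.92
tcp_pos: [0.4208, 0.2456, 0.0324]
tool_rot: [-1.511, -0.293, 0.431]
contact_force: [-0.5, -0.7, 0.7]
width: 0.0599
```

```bash
python3 - <<'E'
from h import *
go([.415,.2437,.020],28)
c,i,hsv,X=snap('w26');H,S,V=hsv[...,0],hsv[...,1],hsv[...,2];z=X[...,2]
comps('green',(H>50)&(H<85)&(S>120)&(V>60)&(z<.05),X)
E
```

```text
t 58.92 tcp [0.4208 0.2456 0.0324] yaw 26.7 tilt [-0.091  0.007] F [-0.5 -0.7  0.7] w 0.0599 q6 1.48
need [ -5.8  -1.9 -12.4] turn 1.3
[-5.1, 12.9, 0.3] -1.31
green [214, 212, 64, 61, 2777] rect [415.2 242.9] [33.5 34.2] 18.6 mean [0.4147 0.2438 0.0222] z [0.0211 0.0222 0.0232]
```

Emit:
play_rows(moves=[-4.5,6,0.3,0,0.7,-0.5,6,0,0,0.7,0,0,0,0,0.7,0,0,0,0,0.2,0,0,0,0,0.2,0,0,0,0,0.2,0,0,0,0,0.2], grip_force=30)

```text
t: 59.85
tcp_pos: [0.4172, 0.2447, 0.0235]
tool_rot: [-1.511, -0.298, 0.427]
contact_force: [-0.4, 0.6, -0.1]
width: 0.0342
```

Emit:
play_rows(moves=[0,-15,0,0,0.2,0,-40,0,0,0.2,0,-45,0,0,0.2,0,0,0,0,0.2])

```text
t: 60.35
tcp_pos: [0.4263, 0.2438, 0.1282]
tool_rot: [-1.511, -0.298, 0.427]
contact_force: [0.5, -0.1, -2.2]
width: 0.0344
```

```bash
python3 - <<'E'
from h import *
go([.4318,-.0068,.10],28)
E
```

```text
t 60.35 tcp [0.4263 0.2438 0.1282] yaw 26.7 tilt [-0.086  0.009] F [ 0.5 -0.1 -2.2] w 0.0344 q6 1.47
need [   5.5 -250.6  -28.2] turn 1.3
[-105.4, 25.5, -227.8] -1.3
```

Emit:
play_rows(moves=[-10,0,-22,0,0.2,-19,0,-41,0,0.2,-19,0,-41,0,0.2,-19,0,-41,0,0.2,-19,0,-41,0,0.2,-19,0,-41,0,0.2,0,0,0,0,0.2,0,0,0,0,0.2])

```text
t: 61.35
tcp_pos: [0.4331, -0.0123, 0.1239]
tool_rot: [-1.509, -0.299, 0.429]
contact_force: [0.1, 1.2, -0.9]
width: 0.0344
```

```bash
python3 - <<'E'
from h import *
go([.4318,-.0068,.06],28)
E
```

```text
t 61.35 tcp [ 0.4331 -0.0123  0.1239] yaw 26.8 tilt [-0.086  0.01 ] F [ 0.1  1.2 -0.9] w 0.0344 q6 0.93
need [ -1.3   5.5 -63.9] turn 1.2
[5.9, 63.9, 2.5] -1.17
```

Emit:
play_rows(moves=[0,0,0,-9.5,0.2,0,0,0,-9.5,0.2,0,0,0,-9.5,0.2,0,0,0,-9.5,0.2,0,0,0,-9.5,0.2,0,0,0,-9.5,0.2,0,0,0,0,0.2])

```text
t: 62.22
tcp_pos: [0.4306, -0.003, 0.1226]
tool_rot: [-1.164, -1.1, 1.198]
contact_force: [-0.1, -0.8, -0.7]
width: 0.0346
```

```bash
python3 - <<'E'
from h import *
go([.421,-.0055,.06],84)
E
```

```text
t 62.23 tcp [ 0.4306 -0.003   0.1226] yaw 86.4 tilt [-0.091  0.012] F [-0.1 -0.8 -0.7] w 0.0346 q6 -0.09
need [ -9.6  -2.5 -62.6] turn -2.4
[-3.5, 63.2, 3.7] 2.36
```

Emit:
play_rows(moves=[-2,20,2,0,0.2,-1,25,1,0,0.2,0,20,0,0,0.2,0,0,0,0,0.2])

```text
t: 62.72
tcp_pos: [0.4215, -0.0018, 0.0568]
tool_rot: [-1.168, -1.096, 1.193]
contact_force: [0.2, -0.1, 0.1]
width: 0.0343
```

```bash
python3 - <<'E'
from h import *
go([.421,-.0055,.03],84)
E
```

```text
t 62.73 tcp [ 0.4215 -0.0018  0.0568] yaw 86.0 tilt [-0.09   0.012] F [ 0.2 -0.1  0.1] w 0.0343 q6 -0.08
need [ -0.5  -3.7 -26.8] turn -2.0
[-3.8, 26.7, -2.1] 2.02
```

Emit:
play_rows(moves=[-4,10,-0.5,0,0.2,0,10,-0.5,0,0.2,0,0,0,0,0.2,0,6,-0.5,0,0.2,0,0,0,0,0.2])

```text
t: 63.35
tcp_pos: [0.4224, -0.0057, 0.0309]
tool_rot: [-1.172, -1.098, 1.191]
contact_force: [0.7, 0.2, -0.1]
width: 0.0346
```

```bash
python3 - <<'E'
from h import *
go([.421,-.0055,.0275],84)
E
```

```text
t 63.35 tcp [ 0.4224 -0.0057  0.0309] yaw 85.9 tilt [-0.087  0.011] F [ 0.7  0.2 -0.1] w 0.0346 q6 -0.09
need [-1.4  0.2 -3.4] turn -1.9
[0.1, 3.5, 1.1] 1.93
```

Lower 3 mm, release, rise straight (slightly −x), and back away.

Emit:
play_rows(moves=[0,3,0,0,0.2,0,0,0,0,0.2,0,0,0,0,0.4,0,0,0,0,0.55,0,0,0,0,0.55,0,-15,1,0,0.55,0,-35,3,0,0.55,0,-45,0,0,0.55,0,-50,0,0,0.55,0,-50,10,0,0.55,0,0,30,0,0.55,0,0,0,0,0.55])

```text
t: 64.85
tcp_pos: [0.395, -0.0048, 0.2331]
tool_rot: [-1.172, -1.098, 1.19]
contact_force: [-0.3, 0.3, 0.2]
width: 0.0472
```

```bash
python3 - <<'E'
from h import *
p,R,s=tool();print(p.round(3),s['t'])
for cam in('wrist','top'):
    c,i,hsv,X=snap('f27'+cam,cam);H,S,V=hsv[...,0],hsv[...,1],hsv[...,2];z=X[...,2]
    comps('green',(H>50)&(H<85)&(S>120)&(V>60)&(X[...,0]<.6)&(z<.06),X);comps('red',((H<4)|(H>176))&(S>150)&(V>60)&(z<.06)&(z>-.02),X)
    comps('blue',(H>100)&(H<125)&(S>120)&(X[...,1]>.15),X,30)
    n=(np.hypot(X[...,0]-.43,X[...,1]+.006)<.06)&(S<50)&(z<.03);comps('dish',n&(V<130),X,80)
    comps('hook',(H>3)&(H<20)&(S>150)&(V>60)&(np.hypot(X[...,0]-.605,X[...,1]+.3135)<.06),X)
    comps('edge',(np.hypot(X[...,0]-.41,X[...,1]+.215)<.14)&(z>.009)&(z<.05)&(X[...,0]<.46),X,100)
E
```

```text
[ 0.395 -0.005  0.233] 64.85
green [245, 191, 28, 30, 558] rect [423.7  -4.2] [31.6 33.7] 78.6 mean [ 0.4238 -0.0041  0.027 ] z [0.0257 0.0271 0.0283]
red [130, 156, 29, 30, 490] rect [ 371.8 -146.6] [29.4 29.6] 27.9 mean [ 0.3716 -0.1457  0.0121] z [0.0106 0.0122 0.0134]
red [368, 175, 28, 26, 573] rect [414.3 155.2] [33.4 31.8] 74.6 mean [0.4133 0.1527 0.0208] z [0.011  0.0221 0.0235]
blue [409, 246, 34, 34, 800] rect [527.5 229.5] [44.4 41.8] 61.7 mean [0.5228 0.2238 0.0315] z [0.0116 0.0366 0.0383]
blue [442, 281, 30, 31, 615] rect [602.4 304.7] [43.8 43.1] 26.6 mean [0.5964 0.2987 0.0299] z [0.0106 0.036  0.0382]
dish [211, 159, 91, 88, 5301] rect [421.5  -6.7] [116.5 102.9] 83.6 mean [ 0.4271 -0.0104  0.004 ] z [-0.0025  0.003   0.017 ]
hook [23, 374, 11, 10, 62] rect [ 603.  -314.5] [12.2 18.3] 3.8 mean [ 0.6015 -0.3155  0.1728] z [0.1684 0.1735 0.1747]
edge [56, 154, 103, 85, 2507] rect [ 409.2 -218.3] [ 30.9 192.1] 27.7 mean [ 0.4026 -0.2046  0.0174] z [0.011  0.0125 0.0404]
red [174, 234, 8, 10, 60] rect [411.5 157.4] [20.9 29.7] 84.8 mean [0.4116 0.1561 0.024 ] z [0.0213 0.0241 0.0273]
red [269, 250, 11, 10, 73] rect [ 368.6 -151.1] [25.4 27.4] 26.8 mean [ 0.3685 -0.1511  0.0146] z [0.0108 0.0145 0.0183]
blue [128, 172, 16, 14, 155] rect [599.4 302.1] [44.8 41.3] 65.0 mean [0.5972 0.2989 0.0375] z [0.0269 0.038  0.043 ]
blue [150, 195, 15, 14, 146] rect [525.3 225.7] [41.3 42.4] 85.8 mean [0.5238 0.2234 0.0382] z [0.0281 0.0385 0.0434]
hook [325, 169, 20, 9, 118] rect [ 603.7 -317.8] [18.8 58.6] 2.6 mean [ 0.6025 -0.3146  0.1574] z [0.1375 0.1527 0.1792]
edge [268, 228, 56, 33, 542] rect [ 406.8 -220.9] [ 35.7 189.4] 28.2 mean [ 0.4045 -0.2202  0.0186] z [0.0108 0.0149 0.0431]
```

View pics/f27top.png

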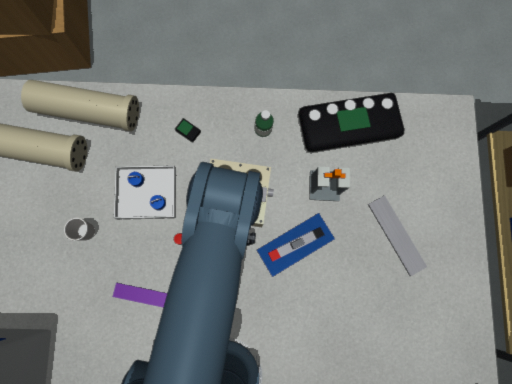

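```bash
python3 -c "
from plant import ctrl
print(ctrl.sense()['t']);print(ctrl.sign_off())"
```

```text
64.95
the job is handed in; nothing more can be done
None
```

I handed the job in at t = 65 s. Both blue cartridges (the other two bores were empty) were drawn out by their loops and stand upright in the tray. No verdict was reported.

**Rocking test:** The straightedge lay level on the land. I pressed the red end with about 15 N and the black end with about 12 N. The tool stopped at the same height at both ends (z = 0.1211 m). The far end did not rise in either press: I measured the black end directly, but the red end only by the level edge next to it. I took the face as true and put the green puck in the dish.

**Last checks before hand-in:**
- **Green puck:** flat in the dish, about 8.5 mm from its centre (limit 28 mm). I set it off-centre on purpose so the gripper would clear the housing.
- **Red puck:** about 16 cm away from the dish.
- **Straightedge:** on the mat, about 3 mm from its middle.
- **Hook:** hanging on the rails, about 2 mm from the rack's middle.
- **Cartridges:** both tops level at the right height, off the hook.
- **Meter, bottle and cup:** unchanged by eye in the last top picture; I did not measure them.

**Disagreements:** The top and wrist cameras differed by about 4 mm, so I used the wrist camera. The tool also drifted up to 6° off vertical during the moves, which I corrected for step by step.

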